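# Return a coupling to its flip-lid stock box

### The arm

A 6-joint arm with a two-finger parallel gripper is mounted at the origin on the work surface. World frame = base frame: x ahead of the robot, y to its left, z up, the work surface at z = 0. Lengths are in m, angles in rad, forces in N, time in s.
With the tool pointing down it reaches from about 0.225 to 0.875 m from the base axis. Payload 3.4 kg.
Tool frame: the origin (TCP) lies at the very end of the fingers, on their centre line; the grasp point (between the pads) lies manip.pinch_z behind it (manip.pinch_z is the distance from the TCP to the grasp point, in m); z points along the fingers, y is the direction in which the jaws open and shut (so a half turn about z gives the same grasp; the last joint's range is limited). The gripper opens to 85 mm and grips with 20 to 120 N. Pads are 22 mm wide; open, the fingers measure 114 mm over their backs; the gripper's body (76 mm by 85 mm) begins 54 mm behind the grasp point. The pads swing forward as they close: fully open they stand 13 mm farther back than shut.
Start: joints at [-0.121, 0.276, 1.505, -0, 1.361, -0.121], TCP at [0.575, -0, 0.231] pointing down, gripper open.
Joint ranges: [-2.89, 2.89], [-0.75, 2.08], [0.22, 2.7], [-1.18, 4.32], [0.11, 2.71], [-2.7, 2.7]. Speed limits (rad/s): [2.57, 2.57, 3.14, 3.14, 3.14, 3.14].

### API

Orientations are given as a unit quaternion [w, x, y, z].
In Python, from rig import manip, imaging, workorder gives the robot as it stands.
- The arm moves only by the tool apply_moves, never from a script. Its argument "moves" is one flat list of numbers, 7 for each row, row after row: the finger opening in m, from 0 to 0.0854, then the shift along the tool's x, y, z in m, then the turn, a rotation vector about the tool's x, y, z in rad. In form: [jaw, tx, ty, tz, rx, ry, rz, jaw, tx, ty, tz, rx, ry, rz, ...]. A call has exactly 8 rows; each row shifts and turns the pose as measured when the row begins, along the tool's axes as they then stand; what a row does not reach is not made up. A row lasts 1/12 s, in which the tool goes at most 41.7 mm and 7.16 degrees, less where a joint would pass 70% of its speed; a pose out of reach is approached as far as the arm can. A call with a gripper value outside its range is refused whole. The fingers move at their own pace and stop on an object; "newtons" is the grip in N (left out, the last holds). Time passes only in rows, so rows that do not move let the fingers close, or fill a call up. It gives the time, the measured TCP pose, the force and the opening at its end, in the units of the state.
- manip.get_state(): the state, without advancing time (a new reading comes with each control period).
- imaging.get_image(name): name is "scene" or "side" or "wrist"; returns a dict with "image" (384x512x3 uint8, red, green, blue), "range_z" (384x512 float32, m along the optical axis (not along the pixel's ray), 0 where there is no reading), "fx", "fy", "cx", "cy" (pixels), "R" (3x3) and "t" (3): a world point X has camera coordinates R X + t. Camera axes: x right, y down, z forward; pixel columns grow to the right and rows downward; lengths in m; the calibration is good to about 2 mm. A picture is of the moment at which its call begins.
- workorder.sign_off(): hands the job in, once; it reports no verdict.
The state is a dict: "clock": time; "qpos": joint angles; "qd": joint speeds; "effort": joint torques, N m; "position": TCP position; "ee_rot": TCP orientation; "contact_force": force on the tool from outside, world axes, zero at the start; "moment": the same for the moment, N m; "width": finger opening in m.
Only numpy, scipy, OpenCV 4.12 (cv2) and the standard library are available. Lean on these libraries where they do the work, as an engineer would, in place of code of your own. Each camera call takes 0.05 s, during which the arm holds its last target.

### The job

Put the stray blue coupling back in its stock box without picking anything up: flip the blue lid with the fingertips up and over until it leans back and stays open by itself, then push the coupling along its side shelf so that it drops into that box. Do not lift the coupling off the shelf, keep the grey-lidded box shut, and leave the other things on the bench where they are.

Things in the scene. Friction and masses are not known exactly. Their poses are not given: they have to be found in the camera images.
- blue_bin: fixed grey plastic box with a BLUE lid, 150 mm deep (its x), 130 mm wide (its y), 110 mm high, walls and floor 5 mm, open inside under the lid; origin at the centre of its underside on the bench, its x axis points from its front (robot side, where the lid's lip is) to its hinge, z up.
- blue_shelf (a point): middle of the top of a fixed aluminium shelf on the +y side of the blue-lidded box, at x = 0, y = 120, z = 111 mm in the box's frame. It runs outward from y = 65 to 175 mm, 1 mm above the box's rim, with two low rails (12 mm above it) along x = +-35 mm, its outer end open; a thing slid along it to -y drops over the rim into the box
- blue_lid (a joint): angle of the blue lid in rad: 0 shut, 2.0 leaning back on its stop. The hinge line is parallel to the box's y axis at x = +75 mm, z = 110.5 mm in the box's frame. The lid is a 6 mm plate of about 160 g, 150 mm from hinge to front edge, with a free-moving hinge: below about 1.6 rad it falls shut, beyond that it falls back onto its stop and stays
- blue_lid_lip (a point): middle of the front edge, on the underside, of the blue lid's lip: a 70 mm wide, 5 mm thick tongue that juts 30 mm out past the box's front wall, free underneath; 180 mm from the hinge; turns with the lid
- coupling_center (a point): centre of the BLUE pipe coupling, a loose plain plastic tube 50 mm across, 38 mm bore, 45 mm high, about 60 g, standing upright on the shelf at the side of the blue-lidded box, between the rails
- grey_bin: the other fixed box, with a GREY lid, same size, lip and axes, without side shelf; origin at the centre of its underside
- grey_lid (a joint): angle of the grey lid in rad, 0 shut; must stay shut
- white_coupling: upright white pipe coupling, 48 mm across, 50 mm high; origin at the centre of its underside; a bystander to leave where it is
- tape_roll: roll of red tape lying flat, 72 mm across, 25 mm high; origin at the centre of its underside; a bystander to leave where it is
- white_tee: white pipe tee lying flat, 80 mm long, 38 mm high; origin at the centre of its underside; a bystander to leave where it is
- cement_can: steel can with a yellow band, 70 mm across, 95 mm high; origin at the centre of its underside; a bystander to leave where it is
- wrench: steel wrench lying flat; origin at the centre of its underside; a bystander to leave where it is
- coupling: the same blue coupling: centre of its underside, 22.5 mm below its centre while it stands
Not all that is in view belongs to the job. Of the things like the coupling, leave any that is orange; of the rest the smaller one is meant.

How it is judged:
On the way, in this order (a step that is already met when the one before it is completed fails the run):
1. the blue lid leans back open by itself, untouched by the robot, with the coupling still on its shelf (value of joint blue_lid above 1.75 rad and contact force between each of the arm, the fingers and blue_lid below 0.1 N and z of coupling_center in the frame of blue_bin above 0.115 m), for 0.3 s.
2. the blue coupling lies in the blue-lidded box (x of coupling_center in the frame of blue_bin between -0.07 and 0.07 m and y of coupling_center in the frame of blue_bin between -0.06 and 0.06 m and z of coupling_center in the frame of blue_bin between 0 and 0.095 m), for 0.2 s.
At the end, for the whole second after the job is handed in: the blue lid stands open beyond 1.75 rad, untouched; the blue coupling lies at rest (under 0.05 m/s) inside the blue-lidded box, its centre within the walls and below 95 mm; the grey lid is shut (under 0.05 rad) (all of step 2 and value of joint blue_lid above 1.75 rad and contact force between each of the arm, the fingers and blue_lid below 0.1 N and linear speed of coupling below 0.05 m/s and value of joint grey_lid below 0.05 rad).
It fails at once if the coupling was lifted off the shelf (its centre over 30 mm above where it stood) (height (world z) of coupling_center above 0.1635 m).
It fails at once if the grey lid was opened (value of joint grey_lid above 0.15 rad).
It fails at once if a bystander was moved more than 40 mm (distance of any of white_coupling, tape_roll, white_tee, cement_can, wrench from where it was at the start of the episode above 0.04 m).
It also fails if it takes over 54 s, if anything falls off the work surface, if the arm or the gripper's body presses on something with over 40 N, if the wrist force passes 120 N, or if a joint passes its speed limit or range.

## Working session

There is one attempt and no reset: what is moved stays moved. The work goes in short steps, Python scripts to look and compute and a tool call to move; the robot and the scene stay as the last step left them, time stands still between calls to the robot, and variables do not carry over. Pictures are saved under pics/ and viewed, and the job is handed in when it is done.

Besides the shell and the picture viewer there is one more tool, called after ">>>" in YAML: its name, and indented under it one key for each argument. apply_moves: Moves the arm, as the interface text tells. Its arguments: {"type":"object","properties":{"moves":{"type":"array"},"newtons":{"type":"number"}},"required":["moves"]}

```bash
ls; mkdir -p pics
python3 - <<'E'
from rig import manip, imaging
import cv2,numpy as np
print(manip.get_state(), manip.pinch_z)
for n in ["scene","side","wrist"]:
    d=imaging.get_image(n); np.savez(f"{n}0.npz",**d)
    cv2.imwrite(f"pics/{n}0.png",cv2.cvtColor(d["image"],cv2.COLOR_RGB2BGR))
    print(n,d["fx"],d["cx"],d["cy"],d["R"].round(3).tolist(),d["t"].round(3), (-d["R"].T@d["t"]).round(3))
E
```

```text
pics
{'clock': 0.0, 'qpos': array([-1.20998331e-01,  2.76590131e-01,  1.50612814e+00,  3.65608395e-06,
        1.36071069e+00, -1.20999575e-01]), 'qd': array([ 1.93219052e-03, -1.48666667e-03, -2.20670176e-03,  1.00508111e-03,
        5.71523254e-05,  3.87549867e-04]), 'effort': array([ 6.20495921e-04, -4.16768074e+01, -2.45808578e+01, -1.52056768e-04,
        1.11346930e-02,  1.69860516e-05]), 'position': array([5.74469659e-01, 6.13688188e-05, 2.30444482e-01]), 'ee_rot': array([-7.23954272e-04,  7.07106314e-01,  7.07106652e-01, -5.64714704e-04]), 'contact_force': array([-0.61419114, -0.04629706,  0.32523836]), 'moment': array([ 0.01921497,  0.02016925, -0.00778957]), 'width': 0.08570272419072456} 0.0187
scene 357.56007482198265 254.61729617895284 183.70981711543328 [[0.681, 0.732, -0.002], [0.606, -0.565, -0.561], [-0.412, 0.38, -0.828]] [-0.345 -0.234  1.408] [ 0.957 -0.415  1.034]
side 461.7773580714106 257.17260788616665 193.03178485451136 [[-0.9, -0.435, 0.015], [-0.266, 0.523, -0.81], [0.344, -0.733, -0.587]] [0.464 0.247 1.236] [0.058 0.978 0.918]
wrist 277.558942823101 256.5147531200959 190.08187808311772 [[1.0, 0.001, -0.002], [0.002, -0.948, 0.317], [-0.001, -0.317, -0.948]] [-0.574 -0.041  0.382] [0.574 0.083 0.374]
```

View pics/scene0.png

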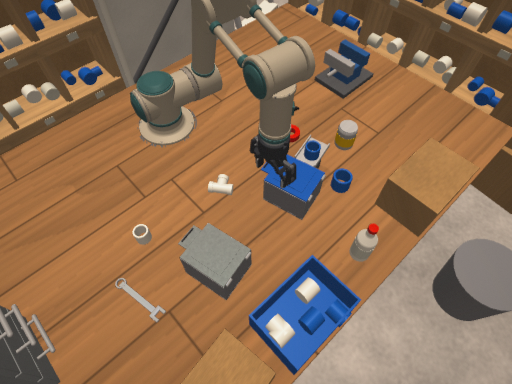

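View pics/side0.png

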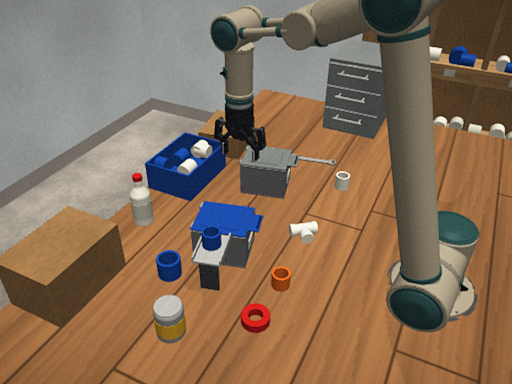

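View pics/wrist0.png

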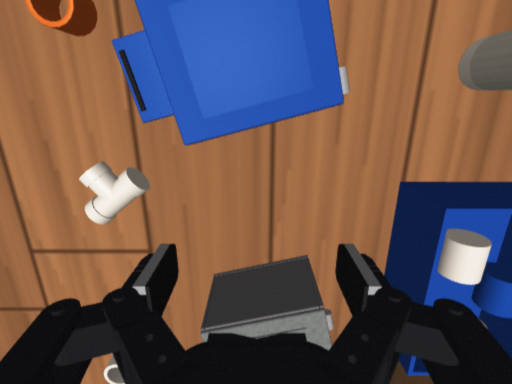

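The scene, side and wrist views show three things. The blue-lidded box, with its lip facing the robot, is at side (225,230) and wrist (240,60). The shelf with the small blue coupling is at side (211,240). A bigger blue coupling on the bench is at side (169,265). Next I fit poses from the depth data.

```bash
cat > h.py <<'E'
import numpy as np,cv2
def cloud(d):
    z=d["range_z"].astype(float);v,u=np.mgrid[:z.shape[0],:z.shape[1]]
    P=np.stack([(u-d["cx"])/d["fx"]*z,(v-d["cy"])/d["fy"]*z,z],-1)
    W=(P-d["t"])@d["R"]; W[z<=0]=np.nan
    return W
def hsv(d): return cv2.cvtColor(d["image"],cv2.COLOR_RGB2HSV)
def proj(d,X):
    c=np.asarray(X)@d["R"].T+d["t"]; return np.stack([d["fx"]*c[...,0]/c[...,2]+d["cx"],d["fy"]*c[...,1]/c[...,2]+d["cy"]],-1)
E
python3 - <<'E'
from h import *
for n in ["scene","side","wrist"]:
    d=dict(np.load(f"{n}0.npz")); W=cloud(d); H=hsv(d)
    blue=(H[...,0]>100)&(H[...,0]<125)&(H[...,1]>150)
    ok=blue&(W[...,2]>0.105)&(W[...,2]<0.135)&(W[...,0]<0.85)&(W[...,1]>-.05)&(W[...,1]<.4)
    nl,lab,st,c=cv2.connectedComponentsWithStats(ok.astype(np.uint8))
    for i in range(1,nl):
        if st[i,4]<40: continue
        p=W[lab==i]
        r=cv2.minAreaRect(p[:,:2].astype(np.float32)*1000)
        print(n,st[i],c[i].round(),"z",np.percentile(p[:,2],[5,50,95]).round(4),"rect",r)
    ok=(H[...,1]<70)&(W[...,2]>0.09)&(W[...,2]<0.13)&(W[...,0]<0.85)&(W[...,1]>.1)&(W[...,1]<.45)
    nl,lab,st,c=cv2.connectedComponentsWithStats(ok.astype(np.uint8))
    for i in range(1,nl):
        if st[i,4]<40: continue
        p=W[lab==i]
        print(" grey",n,st[i],"z",np.percentile(p[:,2],[5,50,95]).round(4),cv2.minAreaRect(p[:,:2].astype(np.float32)*1000))
    ok=blue&(W[...,2]>0.136)&(W[...,2]<0.165)&(W[...,0]<0.85)&(W[...,1]>.1)&(W[...,1]<.45)
    p=W[ok]; 
    if len(p): print(" coup",n,len(p),p[:,2].max(),cv2.minAreaRect(p[:,:2].astype(np.float32)*1000), cv2.minEnclosingCircle(p[:,:2].astype(np.float32)*1000))
E
```

```text
scene [305 152  14   8  53] [311. 157.] z [0.1164 0.1259 0.1342] rect ((550.9348754882812, 209.2657470703125), (43.1190185546875, 15.586410522460938), 39.82391357421875)
scene [283 155  41  46 897] [303. 179.] z [0.1136 0.1171 0.1202] rect ((568.2832641601562, 119.37503051757812), (137.006591796875, 128.2809295654297), 14.734230995178223)
scene [262 163  19  25 232] [272. 175.] z [0.1134 0.1163 0.1191] rect ((514.0970458984375, 63.31336975097656), (46.615108489990234, 98.54202270507812), 76.49417114257812)
 grey scene [193  85  29  16 117] z [0.1004 0.1175 0.1282] ((77.7650375366211, 158.14210510253906), (119.15518951416016, 22.974435806274414), 78.1721420288086)
 grey scene [340 120  18  14 167] z [0.092  0.0948 0.0985] ((535.4700927734375, 422.7784423828125), (52.25083923339844, 65.03782653808594), 88.98538970947266)
 grey scene [293 135  37  32 331] z [0.1083 0.1117 0.1242] ((530.8364868164062, 235.3452911376953), (76.19573211669922, 115.90055847167969), 14.383983612060547)
 grey scene [356 229  11  11  67] z [0.1083 0.1195 0.1288] ((831.3204345703125, 111.2069091796875), (21.9581
[... 1391 characters left out ...]
88)
 coup side 250 0.1573846700279652 ((538.1270751953125, 227.162109375), (46.026641845703125, 50.83674240112305), 28.412960052490234) ((538.0574951171875, 227.12449645996094), 26.80492401123047)
wrist [  112     0   232   145 25099] [232.  62.] z [0.1158 0.1179 0.1196] rect ((549.4280395507812, 113.83926391601562), (179.41111755371094, 119.25752258300781), 14.031119346618652)
 grey wrist [120  51  13  26  99] z [0.1175 0.1187 0.1198] ((464.02362060546875, 110.01288604736328), (3.7185189723968506, 20.210214614868164), 13.3887300491333)
 grey wrist [339  67   9  11  76] z [0.1147 0.1161 0.1175] ((648.1318359375, 103.58812713623047), (6.487321853637695, 9.092568397521973), 17.536941528320312)
```

Run:
```python
import cv2
a=cv2.imread("pics/side0.png")[180:350,120:330]; cv2.imwrite("pics/sidecrop.png",cv2.resize(a,None,fx=3.5,fy=3.5,interpolation=cv2.INTER_CUBIC))
a=cv2.imread("pics/scene0.png")[100:230,220:380]; cv2.imwrite("pics/scenecrop.png",cv2.resize(a,None,fx=4,fy=4,interpolation=cv2.INTER_CUBIC))
```

```text
(no output)
```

View pics/sidecrop.png

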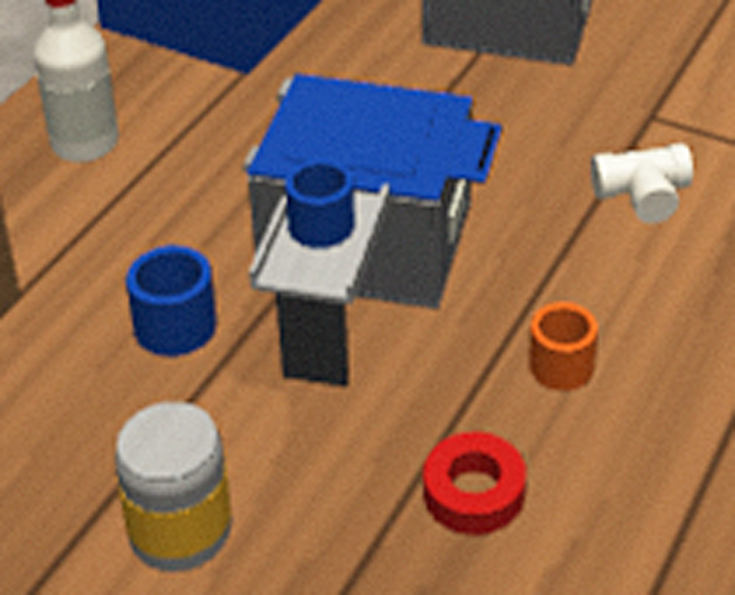

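View pics/scenecrop.png

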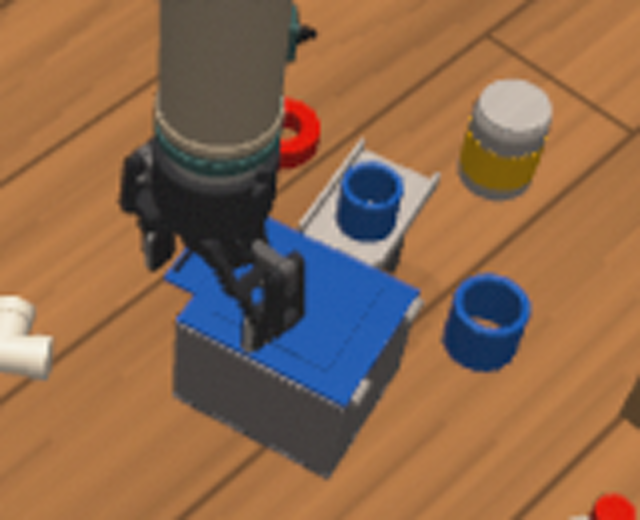

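Run:
```python
from h import *
d=dict(np.load("wrist0.npz"));W=cloud(d)
for u,v in [(115,190),(100,170),(138,178),(97,212),(52,10),(150,65),(120,50)]: print("wrist",u,v,W[v,u].round(3))
d=dict(np.load("side0.npz"));W=cloud(d)
for n,u,v in [("tee",303,230),("orange",281,272),("orfront",281,285),("tape",256,309),("tapeL",256,328),("bigcoup",169,270),("lipL",262,212),("lipR",258,228),("can",169,310)]: print(n,W[v,u].round(3))
# box outline reprojection check
import math
a=math.radians(13.9);ex=np.array([math.cos(a),math.sin(a),0]);ey=np.array([-ex[1],ex[0],0]);o=np.array([.5642,.1227,0])
P=lambda x,y,z:o+x*ex+y*ey+np.array([0,0,z])
pts=[P(-.105,-.035,.116),P(-.105,.035,.116),P(-.075,-.065,.1165),P(-.075,.065,.1165),P(.075,.065,.1165),P(.075,-.065,.1165),P(-.035,.175,.111),P(.035,.175,.111),P(0,.105,.156)]
for n in ["scene","side","wrist"]:
    d=dict(np.load(f"{n}0.npz")); im=cv2.cvtColor(d["image"],cv2.COLOR_RGB2BGR)
    im=cv2.resize(im,None,fx=3,fy=3,interpolation=cv2.INTER_CUBIC)
    for p in pts:
        u,v=proj(d,p); cv2.circle(im,(int(3*u+1),int(3*v+1)),4,(0,255,255),1)
    c=proj(d,P(-.02,.03,.116))*3; x0=int(max(0,c[0]-350));y0=int(max(0,c[1]-280))
    cv2.imwrite(f"pics/{n}_ov.png",im[y0:y0+560,x0:x0+700])
```

```text
wrist 115 190 [ 0.392 -0.03   0.036]
wrist 100 170 [ 0.374 -0.005  0.03 ]
wrist 138 178 [ 0.417 -0.019  0.019]
wrist 97 212 [ 0.364 -0.06   0.037]
wrist 52 10 [0.343 0.176 0.013]
wrist 150 65 [0.483 0.109 0.115]
wrist 120 50 [0.459 0.121 0.116]
tee [ 0.377 -0.023  0.031]
orange [0.369 0.159 0.027]
orfront [0.351 0.201 0.026]
tape [0.376 0.297 0.022]
tapeL [0.352 0.346 0.019]
bigcoup [0.629 0.298 0.042]
lipL [ 0.54  -0.085 -0.003]
lipR [0.459 0.115 0.112]
can [0.526 0.44  0.091]
```

View pics/side_ov.png

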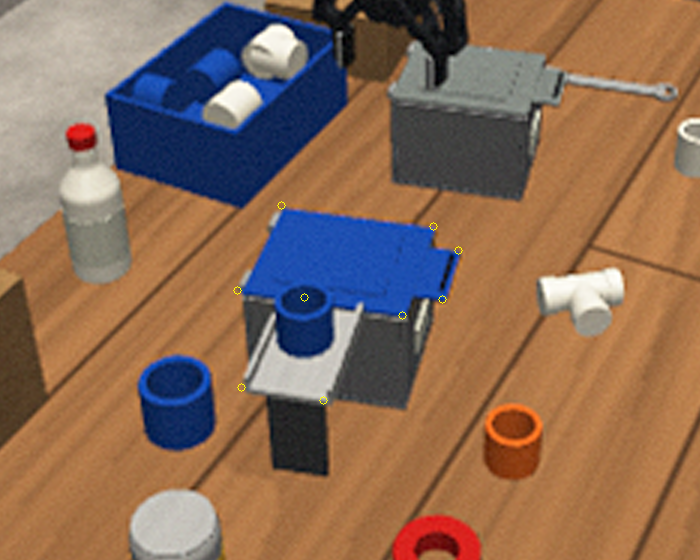

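View pics/wrist_ov.png

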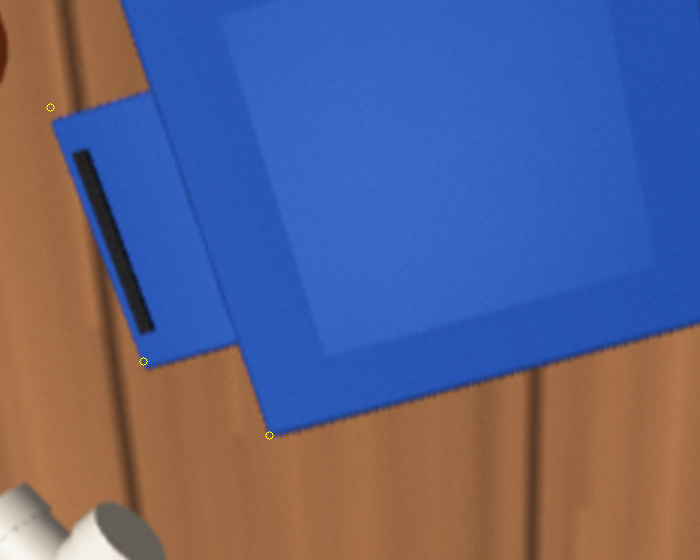

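View pics/scene_ov.png

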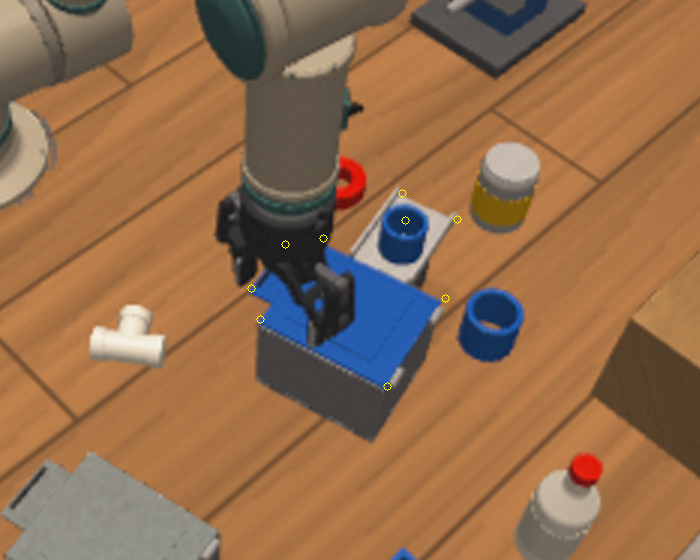

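>>> apply_moves:
  moves: [0, 0.012, -0.021, 0.003, 0, 0, -0.032, 0, 0.012, -0.021, 0.003, 0, 0, -0.032, 0, 0.012, -0.021, 0.003, 0, 0, -0.032, 0, 0.012, -0.021, 0.003, 0, 0, -0.032, 0, 0.012, -0.021, 0.003, 0, 0, -0.032, 0, 0.012, -0.021, 0.003, 0, 0, -0.032, 0, 0.012, -0.021, 0.003, 0, 0, -0.032, 0, 0.012, -0.021, 0.003, 0, 0, -0.032]
  newtons: 40

```text
clock: 0.82
position: [0.3941, 0.0767, 0.2021]
ee_rot: [-0.001, 0.608, 0.794, -0.001]
contact_force: [-0.4, 0.0, 1.2]
width: -0.0001
```

```bash
cat >> h.py <<'E'
import math
from scipy.spatial.transform import Rotation as Ro
A=math.radians(13.9);EX=np.array([math.cos(A),math.sin(A),0]);EY=np.array([-EX[1],EX[0],0]);O=np.array([.564,.1215,0])
def rep():
    from rig import manip
    s=manip.get_state();q=s["ee_rot"];R=Ro.from_quat([q[1],q[2],q[3],q[0]]).as_matrix()
    p=s["position"]-O
    b=np.array([p@EX,p@EY,p[2]])
    B=np.stack([EX,EY,[0,0,1]])@R
    print("t",round(s["clock"],2),"pos",s["position"].round(4),"box",b.round(4),"q",s["qpos"].round(2),"F",s["contact_force"].round(1),"w",round(s["width"],4))
    print("tool axes in box cols\n",B.round(3))
    return s,b,B
def togo(tb):
    s,b,B=rep(); print("tool shift",(B.T@(np.array(tb)-b)).round(4), "turn to pitch0:")
E
python3 -c "
from h import *
togo([-.15,0,.16])"
```

```text
t 0.82 pos [0.3941 0.0767 0.2021] box [-0.1757 -0.0027  0.2021] q [ 0.02  0.03  1.88 -0.    1.23 -0.25] F [-0.4  0.   1.2] w -0.0001
tool axes in box cols
 [[-0.021  1.    -0.002]
 [ 1.     0.021  0.   ]
 [ 0.    -0.002 -1.   ]]
tool shift [0.0021 0.0259 0.0421] turn to pitch0:
```

>>> apply_moves:
  moves: [0, 0, 0, 0, -0.1, 0, 0.003, 0, 0, 0, 0, -0.1, 0, 0.003, 0, 0, 0, 0, -0.1, 0, 0.003, 0, 0, 0, 0, -0.1, 0, 0.003, 0, 0, 0, 0, -0.1, 0, 0.003, 0, 0, 0, 0, -0.1, 0, 0.003, 0, 0, 0, 0, -0.1, 0, 0.003, 0, 0, 0, 0, -0.1, 0, 0]

```text
clock: 1.48
position: [0.3879, 0.0845, 0.1999]
ee_rot: [0.209, 0.57, 0.742, 0.285]
contact_force: [-0.7, 0.7, 1.1]
width: -0.0001
```

```bash
python3 -c "
from h import *
togo([-.14,0,.08])
from rig import imaging
d=imaging.get_image('side');cv2.imwrite('pics/side1.png',cv2.resize(cv2.cvtColor(d['image'],cv2.COLOR_RGB2BGR)[60:350,100:500],None,fx=2,fy=2))"
```

```text
t 1.48 pos [0.3879 0.0845 0.1999] box [-0.1799  0.0064  0.1999] q [-0.34 -0.31  2.41  0.79  0.58 -1.18] F [-0.7  0.7  1.1] w -0.0001
tool axes in box cols
 [[-0.023  0.75   0.661]
 [ 1.     0.008  0.026]
 [ 0.014  0.661 -0.75 ]]
tool shift [-0.009  -0.0494  0.1161] turn to pitch0:
```

View pics/side1.png

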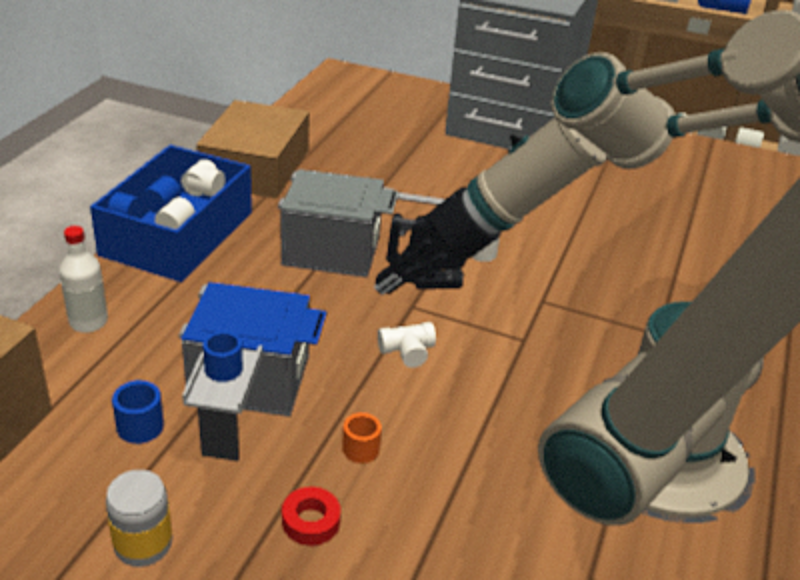

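>>> apply_moves:
  moves: [0, -0.001, -0.006, 0.015, 0, 0, 0, 0, -0.001, -0.006, 0.015, 0, 0, 0, 0, -0.001, -0.006, 0.015, 0, 0, 0, 0, -0.001, -0.006, 0.015, 0, 0, 0, 0, -0.001, -0.006, 0.015, 0, 0, 0, 0, -0.001, -0.006, 0.015, 0, 0, 0, 0, -0.001, -0.006, 0.014, 0, 0, 0, 0, -0.001, -0.006, 0.01, 0, 0, 0]

```text
clock: 2.2
position: [0.4264, 0.089, 0.0921]
ee_rot: [0.211, 0.571, 0.74, 0.287]
contact_force: [1.3, 0.4, 0.2]
width: 0.0001
```

```bash
python3 -c "
from h import *
togo([-.1,0,.082])
from rig import imaging
for n in ['side','wrist']:
  d=imaging.get_image(n);a=cv2.cvtColor(d['image'],cv2.COLOR_RGB2BGR)
  if n=='side': a=a[140:330,160:430]
  cv2.imwrite(f'pics/{n}2.png',cv2.resize(a,None,fx=2.8 if n=='side' else 1.5,fy=2.8 if n=='side' else 1.5))"
```

```text
t 2.2 pos [0.4264 0.089  0.0921] box [-0.1413  0.0015  0.0921] q [-0.25  0.06  2.6   2.02  0.39 -2.44] F [1.3 0.4 0.2] w 0.0001
tool axes in box cols
 [[-0.021  0.746  0.665]
 [ 1.     0.005  0.026]
 [ 0.016  0.666 -0.746]]
tool shift [-0.0025  0.0241  0.035 ] turn to pitch0:
```

View pics/side2.png

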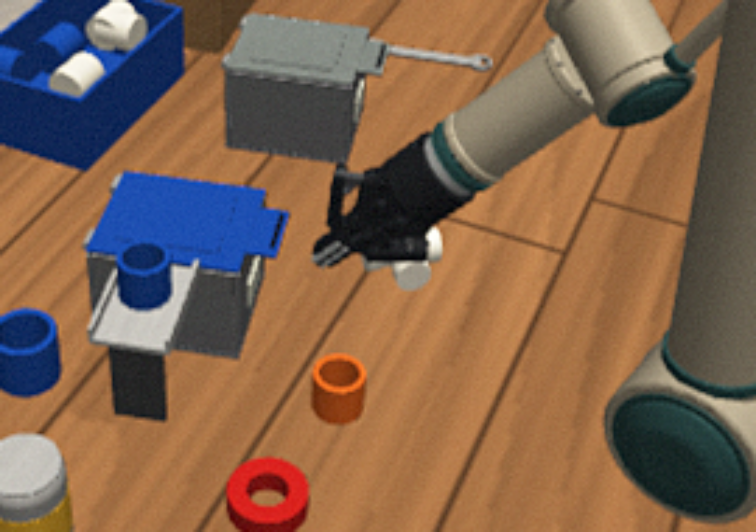

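View pics/wrist2.png

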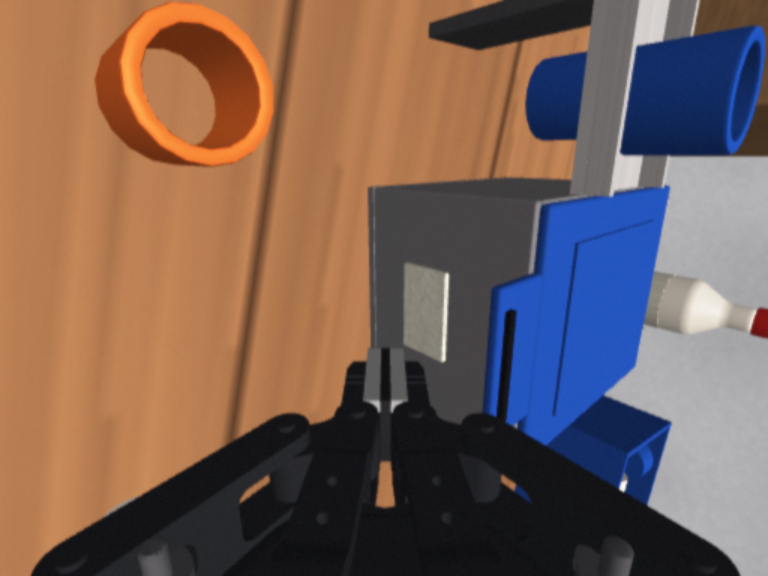

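The side view shows the fingers just in front of the lip, around (330,250). The wrist is near a singularity, and q3 and q6 are near their limits. I fit a simple kinematic model so I can choose a better approach attitude.

```bash
cat > kin.py <<'E'
import numpy as np
from scipy.optimize import least_squares
from scipy.spatial.transform import Rotation as Ro
D=[([-0.120998,0.27659,1.506128,0,1.36071,-0.121],[.57447,0,.23044],[-0.000724,.707106,.7071067,-.000565]),
([.02,.03,1.88,0,1.23,-.25],[.3941,.0767,.2021],[-.001,.608,.794,-.001]),
([-.34,-.31,2.41,.79,.58,-1.18],[.3879,.0845,.1999],[.209,.57,.742,.285]),
([-.25,.06,2.6,2.02,.39,-2.44],[.4264,.089,.0921],[.211,.571,.74,.287])]
q2R=lambda q:Ro.from_quat([q[1],q[2],q[3],q[0]])
rz=lambda a:Ro.from_euler('z',a);ry=lambda a:Ro.from_euler('y',a)
def fk(q,p):
    s4,s6=S
    d1,a1,a2,b,c3,d4,L=p
    R1=rz(q[0]);R2=R1*ry(q[1]);R3=R2*ry(q[2]);R5=R3*rz(s4*q[3])*ry(q[4]);R6=R5*rz(s6*q[5])
    x=R1.apply([a1,b,d1])+R2.apply([0,0,a2])+R3.apply([c3,0,d4])+R6.apply([0,0,L])
    return x,R6*rz(C)
S=(1,1);C=0.
if __name__=="__main__":
  for S in [(1,1),(1,-1),(-1,1),(-1,-1)]:
    for C in [0,np.pi/2,-np.pi/2,np.pi]:
      e=[np.degrees((fk(q,[.2,0,.4,.07,0,.4,.2])[1].inv()*q2R(o)).magnitude()) for q,x,o in D]
      if max(e)<15: print(S,C,np.round(e,2))
E
python3 kin.py; python3 -c "
from rig import manip
s=manip.get_state();print(s['qpos'].tolist(),s['position'].tolist(),s['ee_rot'].tolist())"
```

```text
(1, 1) 1.5707963267948966 [0.   0.44 0.66 0.4 ]
[-0.253791655421249, 0.06554166663597508, 2.5966624819483677, 2.0105199852652356, 0.3842676839836824, -2.4303554161245935] [0.42534562478765503, 0.08910506518426911, 0.0906589530113871] [0.20833722717772382, 0.57223704275906, 0.7396130906084025, 0.2865533857188749]
```

```bash
cat > fit.py <<'E'
import kin;from kin import *
kin.S=(1,1);kin.C=np.pi/2
D[3]=([-0.25379,0.06554,2.59666,2.01052,0.38427,-2.43036],[.42535,.08911,.09066],[0.208337,.572237,.739613,.286553])
p0=np.array([.2,0,.4,.07,0,.4,.2])
def f(p): return np.concatenate([ (fk(q,p)[0]-x)*(10 if i in(0,3) else 2) for i,(q,x,o) in enumerate(D)]+[(p-p0)*0.01])
r=least_squares(f,p0);print(r.x.round(4),[((fk(q,r.x)[0]-np.array(x))*1000).round(1).tolist() for q,x,o in D])
np.save("p.npy",r.x)
E
python3 fit.py
```

```text
[0.1459 0.0012 0.6227 0.0692 0.0621 0.4221 0.365 ] [[-0.1, -0.1, 0.0], [2.3, 0.5, 2.2], [0.0, 2.4, -3.4], [0.0, -0.0, 0.0]]
```

```bash
cat > plan.py <<'E'
import kin;from kin import *
from h import EX,EY,O
kin.S=(1,1);kin.C=np.pi/2
P=np.load("p.npy")
lo=np.array([-2.89,-.75,.22,-1.18,.11,-2.7]);hi=np.array([2.89,2.08,2.7,4.32,2.71,2.7])
BW=np.stack([EX,EY,[0,0,1]],1)
def toolR(yaw,phi,roll):
    # roll=0: tool x = left horizontal(as now); roll about tool z
    z=np.array([np.cos(phi)*np.cos(yaw),np.cos(phi)*np.sin(yaw),-np.sin(phi)])
    x=np.array([-np.sin(yaw),np.cos(yaw),0]);y=np.cross(z,x)
    return Ro.from_matrix(BW@np.stack([x,y,z],1))*rz(roll)
def ik(tb,R,q0):
    xw=O+BW@np.array(tb)
    def f(q):
        x,Rr=fk(q,P); return np.concatenate([(x-xw)*5,(R.inv()*Rr).as_rotvec()])
    r=least_squares(f,np.clip(q0,lo+1e-3,hi-1e-3),bounds=(lo,hi));return r.x,np.linalg.norm(r.fun)
def arc(th,r=.165,off=.012):
    return [.075-r*np.cos(th)-off*np.sin(th)*1.0,0,.1105+r*np.sin(th)-off*np.cos(th)]
if __name__=="__main__":
  q00=[-.2538,.0655,2.5967,2.01,.384,-1.2]
  for yd in [0,20,35,50,65]:
   for f0,f1 in [(45,45),(30,30),(30,45),(20,20)]:
    for rl in [np.pi/2,np.pi/4]:
     q=np.array(q00);out=[];er=[]
     wp=[([-.145,0,.085],f0),([-.1,0,.085],f0)]+[(arc(np.radians(t)),f0+(f1-f0)*t/100) for t in (10,25,40,55,70,85,100)]
     for tb,ph in wp:
        q,e=ik(tb,toolR(np.radians(yd),np.radians(ph),rl),q);out.append(q);er.append(e)
     out=np.array(out);m=np.minimum(out-lo,hi-out).min(0)
     print(yd,f0,f1,round(rl,2),"err",round(max(er),3),"margins",m.round(2),"maxstep",np.abs(np.diff(out,axis=0)).max(0).round(2))
E
python3 plan.py
```

```text
0 45 45 1.57 err 0.0 margins [2.62 0.66 0.02 1.58 0.15 1.45] maxstep [0.11 0.13 0.1  0.64 0.16 0.67]
0 45 45 0.79 err 0.0 margins [2.62 0.66 0.02 1.58 0.15 0.66] maxstep [0.11 0.13 0.1  0.64 0.16 0.67]
0 30 30 1.57 err 0.216 margins [2.56 0.7  0.   1.73 0.14 1.23] maxstep [0.1  0.15 0.12 0.26 0.19 0.24]
0 30 30 0.79 err 0.216 margins [2.56 0.7  0.   1.73 0.14 0.44] maxstep [0.1  0.15 0.12 0.26 0.19 0.24]
0 30 45 1.57 err 0.216 margins [2.56 0.67 0.   1.58 0.16 1.23] maxstep [0.1  0.19 0.15 0.59 0.26 0.64]
0 30 45 0.79 err 0.216 margins [2.56 0.67 0.   1.58 0.16 0.44] maxstep [0.1  0.19 0.15 0.59 0.26 0.64]
0 20 20 1.57 err 0.368 margins [2.46 0.81 0.   1.67 0.45 1.23] maxstep [0.14 0.16 0.12 0.31 0.2  0.21]
0 20 20 0.79 err 0.368 margins [2.46 0.81 0.   1.67 0.45 0.45] maxstep [0.14 0.16 0.12 0.31 0.2  0.21]
20 45 45 1.57 err 0.0 margins [2.3  0.73 0.11 2.02 0.55 1.67] maxstep [0.14 0.11 0.1  0.24 0.05 0.33]
20 45 45 0.79 err 0.0 margins [2.3  0.73 0.11 2.02 0.55 0.88] maxstep [0.14 0.11 0.1  0.24 0.05 0.33]
20 30 30 1.57 err 0.091 margins [2.05 0.78 0.   2.43 0.6  1.06] maxstep [0.1
[... 2295 characters left out ...]
 err 0.0 margins [2.3  1.   0.51 1.96 1.01 0.95] maxstep [0.08 0.06 0.1  0.03 0.08 0.11]
65 30 30 1.57 err 0.0 margins [2.17 1.1  0.48 2.09 1.16 1.48] maxstep [0.08 0.08 0.09 0.06 0.07 0.11]
65 30 30 0.79 err 0.0 margins [2.17 1.1  0.48 2.09 1.16 0.69] maxstep [0.08 0.08 0.09 0.06 0.07 0.11]
65 30 45 1.57 err 0.0 margins [2.17 1.04 0.48 1.97 1.16 1.48] maxstep [0.08 0.09 0.11 0.06 0.05 0.14]
65 30 45 0.79 err 0.0 margins [2.17 1.04 0.48 1.97 1.16 0.69] maxstep [0.08 0.09 0.11 0.06 0.05 0.14]
65 20 20 1.57 err 0.0 margins [2.12 1.19 0.47 2.12 1.13 1.34] maxstep [0.08 0.08 0.09 0.07 0.06 0.11]
65 20 20 0.79 err 0.0 margins [2.12 1.19 0.47 2.12 1.13 0.55] maxstep [0.08 0.08 0.09 0.07 0.06 0.11]
```

```bash
cat > mv.py <<'E'
from plan import *
import h,sys
def go(tb,yaw,phi,roll,show=True):
    s,b,B=h.rep()
    Rc=q2R(s["ee_rot"]);Rt=toolR(np.radians(yaw),np.radians(phi),np.radians(roll))
    rv=(Rc.inv()*Rt).as_rotvec(); sh=Rc.inv().apply(BW@(np.array(tb)-b))
    print("shift",sh.round(4),"rotvec",rv.round(3),"deg",np.degrees(np.linalg.norm(rv)).round(1))
    q=s["qpos"]; print("fk err mm",((fk(q,P)[0]-s["position"])*1000).round(1))
    if show:
        for k in np.linspace(0,1,6)[1:]:
            q,e=ik(b+(np.array(tb)-b)*k,Rc*Ro.from_rotvec(rv*k),q);print(k.round(1),q.round(2),round(e,3))
E
python3 -c "
from mv import *
go([-.15,0,.1],45,42,90)"
```

```text
t 2.3 pos [0.4253 0.0891 0.0907] box [-0.1424  0.0019  0.0907] q [-0.25  0.07  2.6   2.01  0.38 -2.43] F [-0.6 -0.1 -0.1] w 0.0004
tool axes in box cols
 [[-0.019  0.749  0.662]
 [ 1.     0.001  0.027]
 [ 0.02   0.662 -0.749]]
shift [-0.0015  0.0005 -0.0121] rotvec [0.31  0.456 0.975] deg 64.2
fk err mm [0. 0. 0.]
0.2 [-0.37  0.05  2.53  1.48  0.47 -1.81] 0.0
0.4 [-0.47  0.08  2.48  1.24  0.62 -1.47] 0.0
0.6 [-0.56  0.13  2.44  1.13  0.77 -1.26] 0.0
0.8 [-0.64  0.19  2.41  1.07  0.89 -1.11] 0.0
1.0 [-0.71  0.27  2.39  1.05  1.01 -1.  ] 0.0
```

>>> apply_moves:
  moves: [0, 0, 0, -0.0015, 0.03, 0.045, 0.097, 0, 0, 0, -0.0015, 0.03, 0.045, 0.097, 0, 0, 0, -0.0015, 0.03, 0.045, 0.097, 0, 0, 0, -0.0015, 0.03, 0.045, 0.097, 0, 0, 0, -0.0015, 0.03, 0.045, 0.097, 0, 0, 0, -0.0015, 0.03, 0.045, 0.097, 0, 0, 0, -0.0015, 0.03, 0.045, 0.097, 0, 0, 0, -0.0015, 0.03, 0.045, 0.097]

```text
clock: 2.97
position: [0.4176, 0.0895, 0.1026]
ee_rot: [-0.071, 0.747, 0.565, 0.343]
contact_force: [0.3, 0.4, -0.2]
width: -0.0003
```

```bash
python3 -c "
from mv import *
go([-.145,0,.085],45,42,90)"
```

```text
t 2.97 pos [0.4176 0.0895 0.1026] box [-0.1498  0.0041  0.1026] q [-0.59  0.13  2.42  1.08  0.83 -1.17] F [ 0.3  0.4 -0.2] w -0.0003
tool axes in box cols
 [[ 0.313  0.783  0.538]
 [ 0.741 -0.556  0.376]
 [ 0.593  0.281 -0.754]]
shift [-0.012   0.0011  0.0143] rotvec [0.094 0.146 0.316] deg 20.7
fk err mm [-0.3  0.4 -0. ]
0.2 [-0.61  0.17  2.41  1.08  0.86 -1.14] 0.0
0.4 [-0.64  0.2   2.41  1.08  0.89 -1.12] 0.0
0.6 [-0.66  0.24  2.41  1.08  0.92 -1.1 ] 0.0
0.8 [-0.68  0.27  2.4   1.09  0.95 -1.07] 0.0
1.0 [-0.69  0.31  2.4   1.09  0.97 -1.05] 0.0
```

>>> apply_moves:
  moves: [0, -0.0015, 0, 0.002, 0.013, 0.019, 0.042, 0, -0.0015, 0, 0.002, 0.013, 0.019, 0.042, 0, -0.0015, 0, 0.002, 0.013, 0.019, 0.042, 0, -0.0015, 0, 0.002, 0.013, 0.019, 0.042, 0, -0.0015, 0, 0.002, 0.013, 0.019, 0.042, 0, -0.0015, 0, 0.002, 0.013, 0.019, 0.042, 0, -0.0015, 0, 0.002, 0.013, 0.019, 0.042, 0, -0.0015, 0, 0.002, 0.013, 0.019, 0.042]

```text
clock: 3.63
position: [0.4176, 0.0817, 0.0818]
ee_rot: [-0.214, 0.806, 0.436, 0.337]
contact_force: [0.2, 0.0, -0.2]
width: -0.0002
```

```bash
python3 -c "
from mv import *
go([-.095,0,.082],45,42,90)
from rig import imaging
for n in ['side','scene']:
  d=imaging.get_image(n);a=cv2.cvtColor(d['image'],cv2.COLOR_RGB2BGR) if 0 else d['image'][...,::-1]
  import cv2
  a=a[140:330,160:430] if n=='side' else a[100:260,150:400]
  cv2.imwrite(f'pics/{n}3.png',cv2.resize(a,None,fx=2.8,fy=2.8))"
```

```text
t 3.63 pos [0.4176 0.0817 0.0818] box [-0.1516 -0.0035  0.0818] q [-0.7   0.31  2.39  1.05  0.98 -0.97] F [ 0.2  0.  -0.2] w -0.0002
tool axes in box cols
 [[ 0.514  0.697  0.5  ]
 [ 0.448 -0.716  0.536]
 [ 0.731 -0.051 -0.68 ]]
shift [0.0309 0.0369 0.0301] rotvec [-0.025  0.016 -0.047] deg 3.2
fk err mm [-1.5  1.5  0.4]
0.2 [-0.67  0.32  2.37  1.07  0.97 -0.97] 0.0
0.4 [-0.65  0.33  2.36  1.09  0.97 -0.97] 0.0
0.6 [-0.62  0.34  2.35  1.11  0.96 -0.98] 0.0
0.8 [-0.6   0.34  2.33  1.14  0.95 -0.98] 0.0
1.0 [-0.58  0.35  2.32  1.16  0.95 -0.98] 0.0
```

View pics/side3.png

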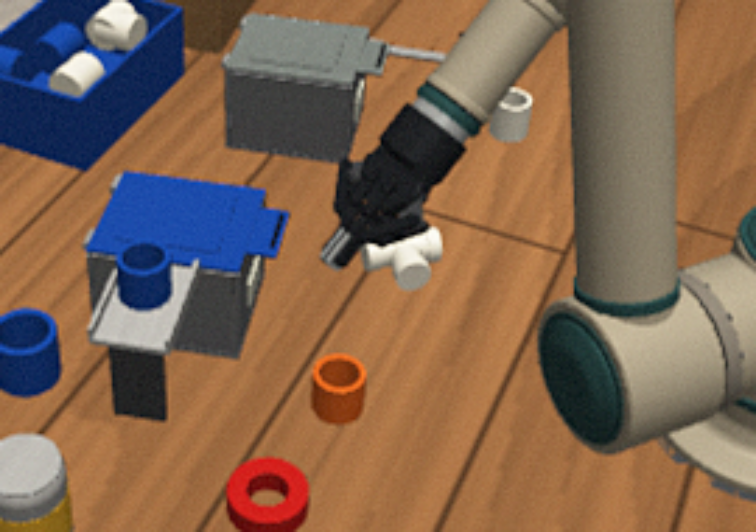

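View pics/scene3.png

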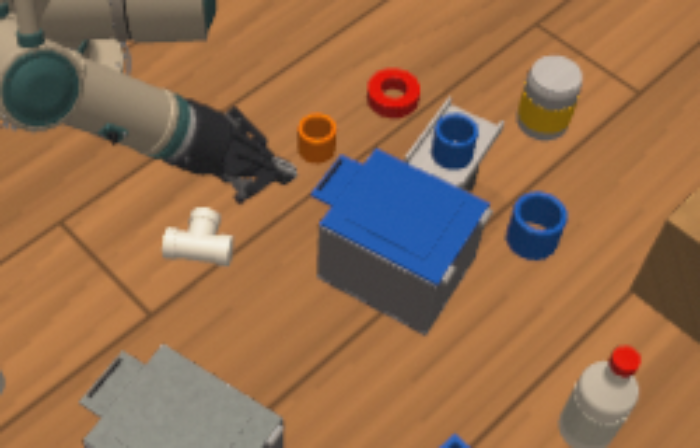

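>>> apply_moves:
  moves: [0, 0.004, 0.005, 0.004, 0, 0, 0, 0, 0.004, 0.005, 0.004, 0, 0, 0, 0, 0.004, 0.005, 0.004, 0, 0, 0, 0, 0.004, 0.005, 0.004, 0, 0, 0, 0, 0.004, 0.005, 0.004, 0, 0, 0, 0, 0.004, 0.005, 0.004, 0, 0, 0, 0, 0.004, 0.005, 0.004, 0, 0, 0, 0, 0, 0, 0, 0, 0, 0]

```text
clock: 4.4
position: [0.4637, 0.0979, 0.0786]
ee_rot: [-0.214, 0.806, 0.443, 0.329]
contact_force: [-16.8, -21.1, 25.4]
width: 0.0001
```

```bash
python3 -c "
from mv import *
go([-.095,0,.1],45,42,90)
from rig import imaging
import cv2
for n in ['side','wrist']:
  d=imaging.get_image(n);a=d['image'][...,::-1]
  if n=='side': a=a[180:300,190:360]
  cv2.imwrite(f'pics/{n}4.png',cv2.resize(a,None,fx=4 if n=='side' else 1.4,fy=4 if n=='side' else 1.4))"
```

```text
t 4.4 pos [0.4637 0.0979 0.0786] box [-0.1031  0.0012  0.0786] q [-0.57  0.34  2.3   1.09  0.95 -0.88] F [-16.8 -21.1  25.4] w 0.0001
tool axes in box cols
 [[ 0.516  0.707  0.484]
 [ 0.463 -0.706  0.537]
 [ 0.721 -0.053 -0.691]]
shift [ 0.019   0.0054 -0.0115] rotvec [-0.037  0.031 -0.038] deg 3.5
fk err mm [-1.7  1.3  0.4]
0.2 [-0.57  0.34  2.3   1.09  0.95 -0.88] 0.0
0.4 [-0.57  0.33  2.3   1.1   0.96 -0.89] 0.0
0.6 [-0.57  0.32  2.3   1.11  0.96 -0.9 ] 0.0
0.8 [-0.58  0.32  2.3   1.11  0.97 -0.9 ] 0.0
1.0 [-0.58  0.31  2.3   1.12  0.97 -0.91] 0.0
```

View pics/side4.png

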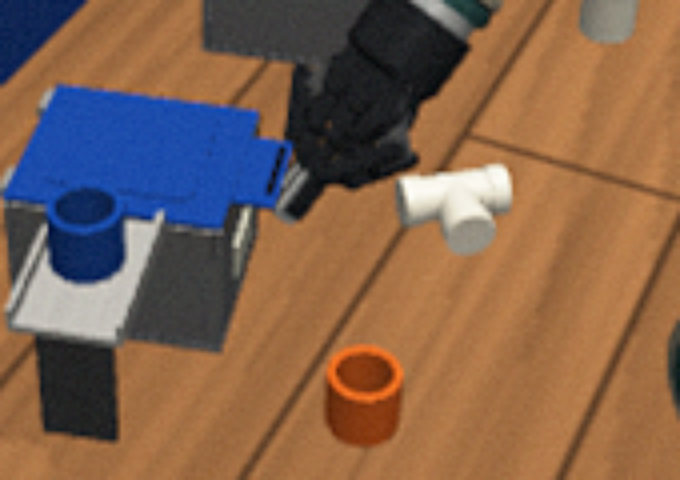

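View pics/wrist4.png

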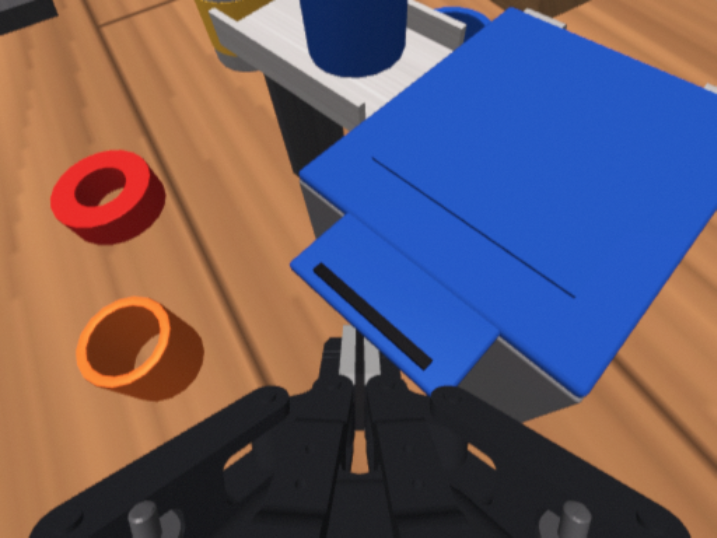

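Contact of about 37 N appears, directed back along the tool. In the wrist view the lip's near corner at (437,392) meets the right knuckle. I back off and re-approach with less yaw, a flatter pitch and an offset to −y.

>>> apply_moves:
  moves: [0, -0.003, -0.004, -0.004, 0, 0, 0, 0, -0.003, -0.004, -0.004, 0, 0, 0, 0, -0.003, -0.004, -0.004, 0, 0, 0, 0, -0.003, -0.004, -0.004, 0, 0, 0, 0, -0.003, -0.004, -0.004, 0, 0, 0, 0, -0.003, -0.004, -0.004, 0, 0, 0, 0, -0.003, -0.004, -0.004, 0, 0, 0, 0, 0, 0, 0, 0, 0, 0]

```text
clock: 5.17
position: [0.4197, 0.0823, 0.0857]
ee_rot: [-0.214, 0.805, 0.444, 0.33]
contact_force: [-0.2, -0.1, -0.1]
width: 0.0001
```

```bash
python3 -c "
from mv import *
for yw,ph in ((35,30),(30,35),(35,35),(40,30)):
  print(yw,ph); q=np.array([-.6,.34,2.3,1.1,.95,-.9])
  for tb in ([-.14,-.02,.085],[-.088,-.02,.085],[-.088,-.02,.11]):
    q,e=ik(tb,toolR(np.radians(yw),np.radians(ph),np.pi/2),q);print(q.round(2),round(e,3))
go([-.14,-.02,.085],35,30,90)"
```

```text
35 30
[-0.89  0.5   2.56  1.34  1.07 -1.47] 0.0
[-0.74  0.49  2.47  1.45  1.06 -1.37] 0.0
[-0.74  0.42  2.45  1.39  1.08 -1.25] 0.0
30 35
[-0.84  0.39  2.58  1.42  0.98 -1.37] 0.0
[-0.68  0.4   2.49  1.52  0.95 -1.27] 0.0
[-0.68  0.32  2.46  1.44  0.96 -1.13] 0.0
35 35
[-0.83  0.4   2.52  1.31  1.   -1.31] 0.0
[-0.68  0.41  2.44  1.4   0.98 -1.21] 0.0
[-0.68  0.34  2.41  1.34  1.   -1.1 ] 0.0
40 30
[-0.87  0.49  2.49  1.24  1.09 -1.4 ] 0.0
[-0.73  0.5   2.41  1.34  1.09 -1.31] 0.0
[-0.73  0.43  2.38  1.29  1.11 -1.2 ] 0.0
t 5.17 pos [0.4197 0.0823 0.0857] box [-0.1494 -0.0034  0.0857] q [-0.68  0.3   2.37  1.02  0.99 -0.93] F [-0.2 -0.1 -0.1] w 0.0001
tool axes in box cols
 [[ 0.514  0.708  0.485]
 [ 0.464 -0.705  0.536]
 [ 0.721 -0.051 -0.691]]
shift [-0.0033  0.0184 -0.0039] rotvec [-0.172  0.244  0.066] deg 17.5
fk err mm [-1.4  1.4  0.4]
0.2 [-0.73  0.32  2.4   1.08  0.99 -1.03] 0.0
0.4 [-0.77  0.36  2.44  1.15  1.01 -1.13] 0.0
0.6 [-0.81  0.39  2.48  1.22  1.02 -1.24] 0.0
0.8 [-0.85  0.44  2.52  1.28  1.04 -1.35] 0.0
1.0 [-0.89  0.5   2.56  1.34  1.07 -1.47] 0.0
```

>>> apply_moves:
  moves: [0, 0, 0.0025, -0.0005, -0.022, 0.03, 0.008, 0, 0, 0.0025, -0.0005, -0.022, 0.03, 0.008, 0, 0, 0.0025, -0.0005, -0.022, 0.03, 0.008, 0, 0, 0.0025, -0.0005, -0.022, 0.03, 0.008, 0, 0, 0.0025, -0.0005, -0.022, 0.03, 0.008, 0, 0, 0.0025, -0.0005, -0.022, 0.03, 0.008, 0, 0, 0.0025, -0.0005, -0.022, 0.03, 0.008, 0, 0, 0, 0, 0, 0, 0]

```text
clock: 5.83
position: [0.4357, 0.0662, 0.0885]
ee_rot: [-0.201, 0.792, 0.367, 0.446]
contact_force: [-1.2, 0.3, -0.5]
width: -0.0004
```

```bash
python3 -c "
from mv import *
go([-.09,-.02,.083],35,30,90)"
```

```text
t 5.83 pos [0.4357 0.0662 0.0885] box [-0.1378 -0.0229  0.0885] q [-0.87  0.45  2.54  1.32  1.05 -1.41] F [-1.2  0.3 -0.5] w -0.0004
tool axes in box cols
 [[ 0.42   0.581  0.697]
 [ 0.309 -0.814  0.492]
 [ 0.853  0.009 -0.522]]
shift [0.0163 0.0254 0.0377] rotvec [-0.003  0.025  0.012] deg 1.6
fk err mm [-2.   2.8  1.2]
0.2 [-0.85  0.46  2.52  1.35  1.05 -1.4 ] 0.0
0.4 [-0.82  0.47  2.51  1.38  1.06 -1.4 ] 0.0
0.6 [-0.79  0.48  2.5   1.4   1.06 -1.39] 0.0
0.8 [-0.77  0.49  2.49  1.43  1.06 -1.39] 0.0
1.0 [-0.74  0.5   2.48  1.45  1.06 -1.38] 0.0
```

>>> apply_moves:
  moves: [0, -0.003, 0.003, 0.005, 0, 0, 0, 0, 0, 0.003, 0.005, 0, 0.006, 0, 0, 0.002, 0.003, 0.005, 0, 0.006, 0, 0, 0.003, 0.004, 0.005, 0, 0.006, 0, 0, 0.003, 0.004, 0.005, 0, 0.006, 0, 0, 0.003, 0.004, 0.005, 0, 0, 0, 0, 0.003, 0.004, 0.005, 0, 0, 0, 0, 0, 0, 0, 0, 0, 0]

```text
clock: 6.5
position: [0.4843, 0.0775, 0.0797]
ee_rot: [-0.205, 0.785, 0.365, 0.456]
contact_force: [-0.5, -0.1, 0.2]
width: 0.0005
```

```bash
python3 -c "
from mv import *
go([-.09,-.02,.1],35,30,90)
from rig import imaging
import cv2
for n in ['side','wrist']:
  d=imaging.get_image(n);a=d['image'][...,::-1]
  if n=='side': a=a[180:300,190:360]
  cv2.imwrite(f'pics/{n}5.png',cv2.resize(a,None,fx=4 if n=='side' else 1.4,fy=4 if n=='side' else 1.4))"
```

```text
t 6.5 pos [0.4843 0.0775 0.0797] box [-0.0879 -0.0236  0.0797] q [-0.74  0.51  2.47  1.45  1.06 -1.4 ] F [-0.5 -0.1  0.2] w 0.0005
tool axes in box cols
 [[ 0.401  0.582  0.708]
 [ 0.3   -0.813  0.499]
 [ 0.866  0.012 -0.5  ]]
shift [ 0.0178 -0.0039 -0.0098] rotvec [-0.003 -0.     0.016] deg 0.9
fk err mm [-2.5  2.7  1.4]
0.2 [-0.74  0.5   2.47  1.44  1.06 -1.38] 0.0
0.4 [-0.74  0.49  2.46  1.43  1.06 -1.36] 0.0
0.6 [-0.74  0.47  2.46  1.43  1.07 -1.34] 0.0
0.8 [-0.74  0.46  2.46  1.42  1.07 -1.32] 0.0
1.0 [-0.74  0.45  2.46  1.41  1.07 -1.3 ] 0.0
```

View pics/side5.png

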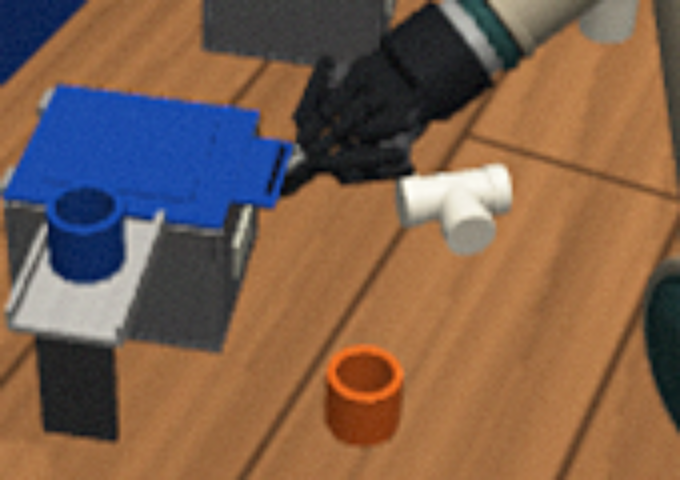

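View pics/wrist5.png

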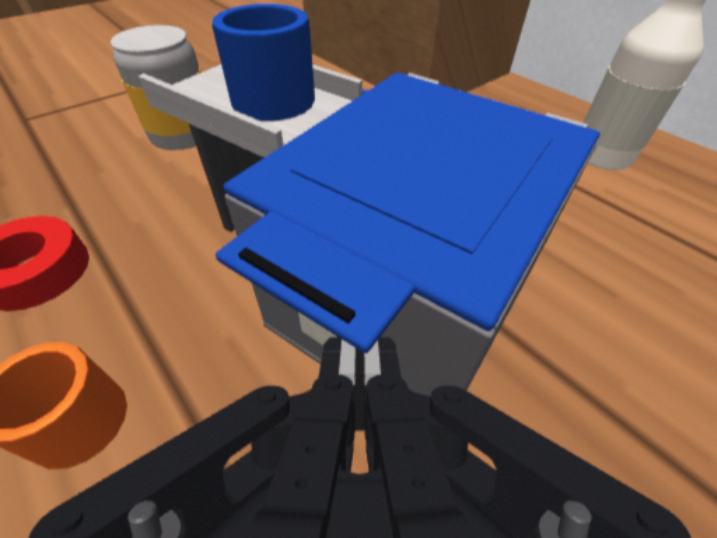

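>>> apply_moves:
  moves: [0, 0.005, -0.0005, -0.003, 0, 0, 0, 0, 0.005, -0.0005, -0.003, 0, 0, 0, 0, 0.005, -0.0005, -0.003, 0, 0, 0, 0, 0.005, -0.0005, -0.003, 0, 0, 0, 0, 0.005, -0.0005, -0.003, 0, 0, 0, 0, 0.005, -0.0005, -0.003, 0, 0, 0, 0, 0.005, -0.0005, -0.003, 0, 0, 0, 0, 0.005, -0.0005, -0.003, 0, 0, 0]

```text
clock: 7.27
position: [0.476, 0.0806, 0.1258]
ee_rot: [-0.206, 0.788, 0.365, 0.452]
contact_force: [-0.1, 0.3, -0.0]
width: -0.0
```

```bash
python3 -c "
from mv import *
go([-.09,-.02,.14],35,30,90)
from rig import imaging
import cv2
for n in ['side','wrist']:
  d=imaging.get_image(n);a=d['image'][...,::-1]
  if n=='side': a=a[180:300,190:360]
  cv2.imwrite(f'pics/{n}6.png',cv2.resize(a,None,fx=4 if n=='side' else 1.4,fy=4 if n=='side' else 1.4))"
```

```text
t 7.27 pos [0.476  0.0806 0.1258] box [-0.0952 -0.0186  0.1258] q [-0.75  0.36  2.44  1.34  1.09 -1.18] F [-0.1  0.3 -0. ] w -0.0
tool axes in box cols
 [[ 0.409  0.582  0.703]
 [ 0.299 -0.813  0.499]
 [ 0.862  0.006 -0.507]]
shift [ 0.014   0.0043 -0.0042] rotvec [-0.006  0.008  0.01 ] deg 0.8
fk err mm [-1.6  1.9  0.7]
0.2 [-0.75  0.35  2.43  1.33  1.09 -1.17] 0.0
0.4 [-0.75  0.35  2.43  1.33  1.09 -1.16] 0.0
0.6 [-0.75  0.34  2.42  1.33  1.1  -1.15] 0.0
0.8 [-0.75  0.33  2.42  1.33  1.1  -1.13] 0.0
1.0 [-0.74  0.33  2.42  1.33  1.1  -1.12] 0.0
```

View pics/side6.png

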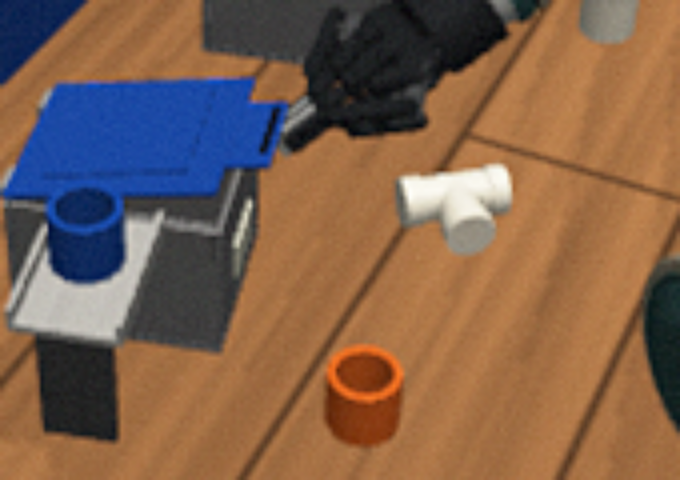

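View pics/wrist6.png

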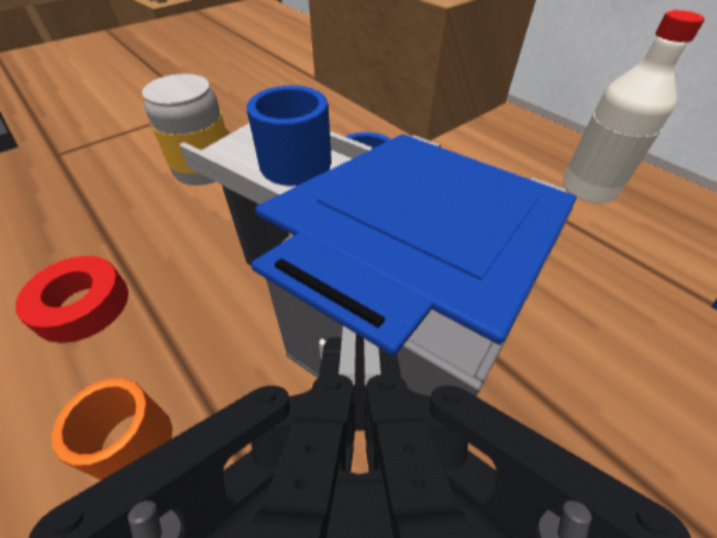

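>>> apply_moves:
  moves: [0, 0.0073, 0.002, -0.001, 0, 0, 0, 0, 0.0073, 0.002, -0.001, 0, 0, 0, 0, 0.0073, 0.002, -0.001, 0, 0, 0, 0, 0.0073, 0.002, -0.001, 0, 0, 0, 0, 0.0073, 0.002, -0.001, 0, 0, 0, 0, 0.0073, 0.002, -0.001, 0, 0, 0, 0, 0.0073, 0.002, -0.001, 0, 0, 0, 0, 0.0073, 0.002, -0.001, 0, 0, 0]

```text
clock: 8.03
position: [0.4985, 0.089, 0.177]
ee_rot: [-0.207, 0.79, 0.364, 0.447]
contact_force: [-0.2, -0.3, -0.2]
width: -0.0003
```

```bash
python3 -c "
from mv import *
go([-.01,-.018,.24],35,30,90)
from rig import imaging
import cv2
for n in ['side']:
  d=imaging.get_image(n);a=d['image'][...,::-1]
  if n=='side': a=a[140:300,160:400]
  cv2.imwrite(f'pics/{n}7.png',cv2.resize(a,None,fx=3,fy=3))"
```

```text
t 8.03 pos [0.4985 0.089  0.177 ] box [-0.0714 -0.0158  0.177 ] q [-0.68  0.23  2.33  1.27  1.11 -0.91] F [-0.2 -0.3 -0.2] w -0.0003
tool axes in box cols
 [[ 0.419  0.582  0.697]
 [ 0.298 -0.813  0.5  ]
 [ 0.858 -0.002 -0.514]]
shift [0.0792 0.0374 0.0093] rotvec [-0.01   0.016  0.004] deg 1.1
fk err mm [-0.8  1.   0.2]
0.2 [-0.65  0.22  2.3   1.27  1.11 -0.86] 0.0
0.4 [-0.63  0.2   2.26  1.27  1.11 -0.8 ] 0.0
0.6 [-0.6   0.19  2.23  1.27  1.11 -0.75] 0.0
0.8 [-0.58  0.18  2.2   1.27  1.11 -0.7 ] 0.0
1.0 [-0.56  0.17  2.16  1.27  1.11 -0.65] 0.0
```

View pics/side7.png

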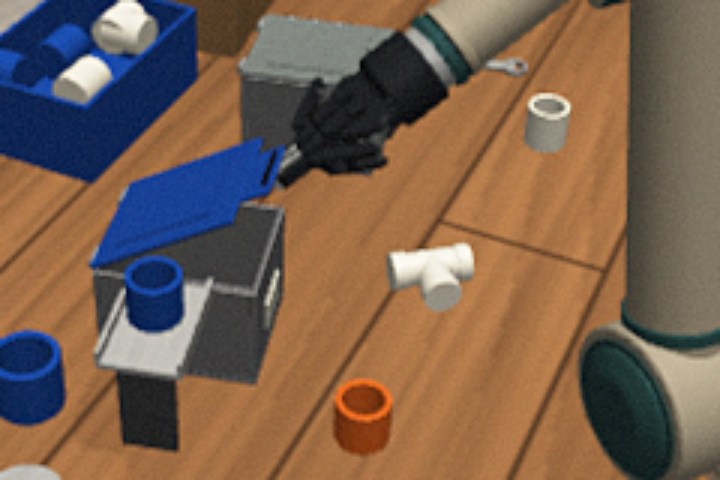

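>>> apply_moves:
  moves: [0, 0.01, 0.004, 0, 0, 0, 0, 0, 0.01, 0.004, 0, 0, 0, 0, 0, 0.01, 0.0045, 0.0005, 0, 0, 0, 0, 0.01, 0.0045, 0.001, 0, 0, 0, 0, 0.01, 0.005, 0.0015, 0, 0, 0, 0, 0.01, 0.005, 0.002, 0, 0, 0, 0, 0.01, 0.005, 0.002, 0, 0, 0, 0, 0.01, 0.005, 0.002, 0, 0, 0]

```text
clock: 8.75
position: [0.5544, 0.1046, 0.2364]
ee_rot: [-0.211, 0.792, 0.363, 0.442]
contact_force: [-0.9, -0.9, -0.6]
width: 0.0001
```

```bash
python3 -c "
from mv import *
go([.07,-.018,.262],35,30,90)
from rig import imaging
import cv2
for n in ['side']:
  d=imaging.get_image(n);a=d['image'][...,::-1]
  if n=='side': a=a[140:300,160:400]
  cv2.imwrite(f'pics/{n}8.png',cv2.resize(a,None,fx=3,fy=3))"
```

```text
t 8.75 pos [0.5544 0.1046 0.2364] box [-0.0134 -0.0141  0.2364] q [-0.55  0.17  2.15  1.24  1.11 -0.62] F [-0.9 -0.9 -0.6] w 0.0001
tool axes in box cols
 [[ 0.428  0.585  0.689]
 [ 0.295 -0.811  0.505]
 [ 0.854 -0.013 -0.519]]
shift [0.0564 0.0516 0.0422] rotvec [-0.019  0.023 -0.004] deg 1.7
fk err mm [-0.1  0.4  0. ]
0.2 [-0.52  0.18  2.12  1.25  1.09 -0.59] 0.0
0.4 [-0.49  0.19  2.09  1.26  1.08 -0.57] 0.0
0.6 [-0.47  0.21  2.06  1.27  1.07 -0.55] 0.0
0.8 [-0.45  0.22  2.03  1.28  1.05 -0.53] 0.0
1.0 [-0.42  0.23  2.    1.29  1.04 -0.5 ] 0.0
```

View pics/side8.png

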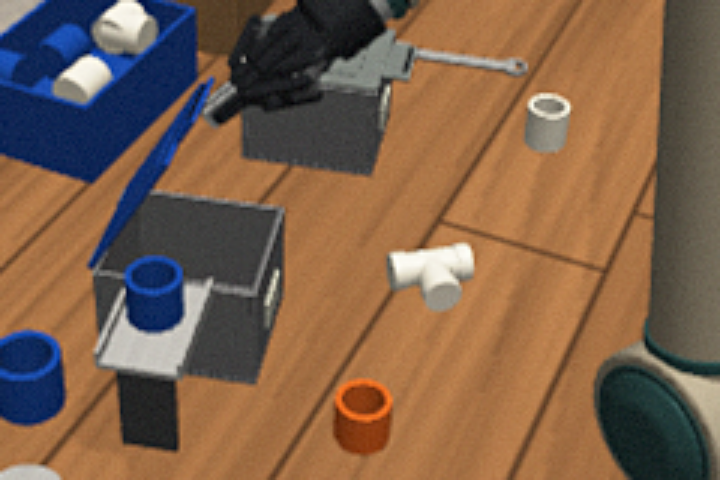

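>>> apply_moves:
  moves: [0, 0.009, 0.006, 0.004, 0, 0, 0, 0, 0.009, 0.006, 0.004, 0, 0, 0, 0, 0.008, 0.0065, 0.005, 0, 0, 0, 0, 0.008, 0.0065, 0.005, 0, 0, 0, 0, 0.007, 0.0065, 0.006, 0, 0, 0, 0, 0.006, 0.0065, 0.006, 0, 0, 0, 0, 0.006, 0.0065, 0.006, 0, 0, 0, 0, 0.005, 0.0065, 0.006, 0, 0, 0]

```text
clock: 9.47
position: [0.6388, 0.1237, 0.2609]
ee_rot: [-0.213, 0.793, 0.363, 0.44]
contact_force: [-0.2, 1.1, 0.1]
width: -0.0001
```

```bash
python3 -c "
from mv import *
go([.11,-.018,.262],35,30,90)
from rig import imaging
import cv2
for n in ['side']:
  d=imaging.get_image(n);a=d['image'][...,::-1]
  if n=='side': a=a[120:300,130:400]
  cv2.imwrite(f'pics/{n}9.png',cv2.resize(a,None,fx=2.8,fy=2.8))"
```

```text
t 9.47 pos [0.6388 0.1237 0.2609] box [ 0.0732 -0.0158  0.2609] q [-0.41  0.24  1.97  1.24  1.05 -0.45] F [-0.2  1.1  0.1] w -0.0001
tool axes in box cols
 [[ 0.431  0.587  0.686]
 [ 0.294 -0.81   0.508]
 [ 0.853 -0.018 -0.521]]
shift [0.0162 0.0234 0.0235] rotvec [-0.023  0.025 -0.007] deg 2.0
fk err mm [-0.3  0.4  0.1]
0.2 [-0.4   0.24  1.96  1.25  1.04 -0.45] 0.0
0.4 [-0.39  0.25  1.95  1.26  1.03 -0.45] 0.0
0.6 [-0.39  0.26  1.94  1.28  1.02 -0.46] 0.0
0.8 [-0.38  0.27  1.94  1.29  1.02 -0.46] 0.0
1.0 [-0.37  0.28  1.93  1.3   1.01 -0.46] 0.0
```

View pics/side9.png

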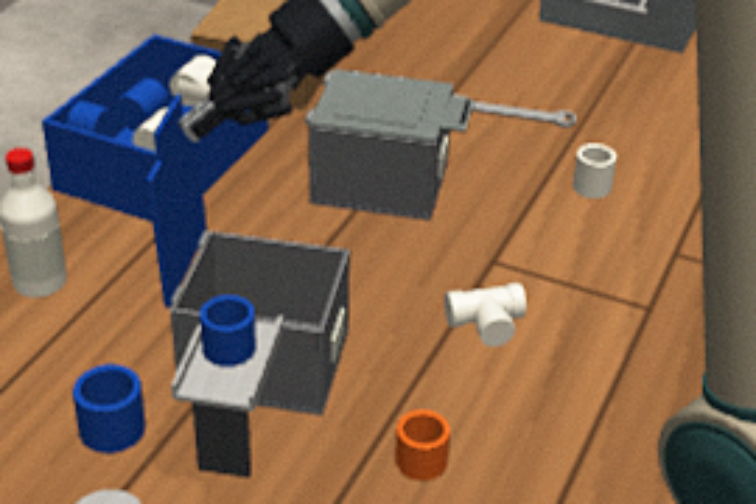

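>>> apply_moves:
  moves: [0, 0.003, 0.005, 0.006, 0, 0, 0, 0, 0.003, 0.005, 0.006, 0, 0, 0, 0, 0.003, 0.005, 0.006, 0, 0, 0, 0, 0.003, 0.005, 0.006, 0, 0, 0, 0, 0.003, 0.005, 0.006, 0, 0, 0, 0, 0.003, 0.005, 0.006, 0, 0, 0, 0, 0, 0, 0, 0, 0, 0, 0, 0, 0, 0, 0, 0, 0]

```text
clock: 10.18
position: [0.6957, 0.1363, 0.2558]
ee_rot: [-0.213, 0.793, 0.363, 0.441]
contact_force: [-0.4, -0.6, -1.6]
width: -0.0
```

```bash
python3 -c "
from mv import *
go([.0,-.03,.28],35,30,90)
from rig import imaging
import cv2
for n in ['side']:
  d=imaging.get_image(n);a=d['image'][...,::-1]
  if n=='side': a=a[120:300,130:400]
  cv2.imwrite(f'pics/{n}10.png',cv2.resize(a,None,fx=2.8,fy=2.8))"
```

```text
t 10.18 pos [0.6957 0.1363 0.2558] box [ 0.1314 -0.0173  0.2558] q [-0.34  0.31  1.87  1.26  1.   -0.4 ] F [-0.4 -0.6 -1.6] w -0.0
tool axes in box cols
 [[ 0.431  0.587  0.686]
 [ 0.294 -0.81   0.508]
 [ 0.853 -0.018 -0.521]]
shift [-0.0397 -0.0672 -0.1092] rotvec [-0.023  0.025 -0.007] deg 2.0
fk err mm [-0.8  0.5  0.2]
0.2 [-0.38  0.28  1.91  1.26  1.03 -0.43] 0.0
0.4 [-0.42  0.24  1.96  1.25  1.05 -0.45] 0.0
0.6 [-0.46  0.2   2.    1.24  1.08 -0.47] 0.0
0.8 [-0.51  0.17  2.04  1.23  1.11 -0.5 ] 0.0
1.0 [-0.56  0.13  2.08  1.21  1.15 -0.52] 0.0
```

View pics/side10.png

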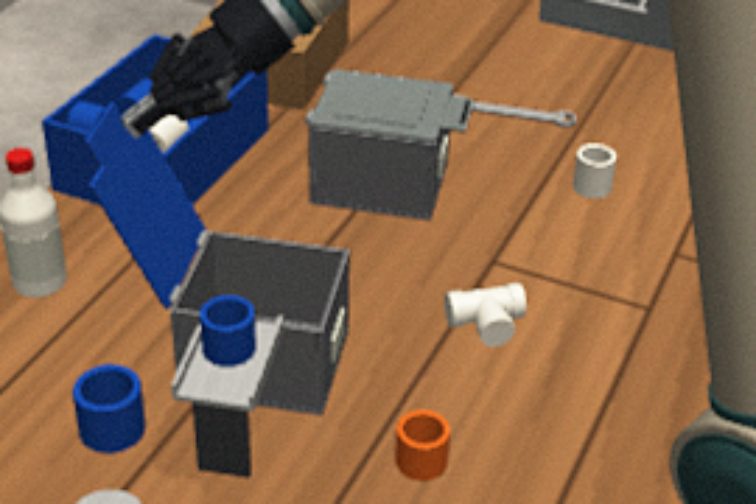

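>>> apply_moves:
  moves: [0, -0.005, -0.0085, -0.014, 0, 0, 0, 0, -0.005, -0.0085, -0.014, 0, 0, 0, 0, -0.005, -0.0085, -0.014, 0, 0, 0, 0, -0.005, -0.0085, -0.014, 0, 0, 0, 0, -0.005, -0.0085, -0.014, 0, 0, 0, 0, -0.005, -0.0085, -0.014, 0, 0, 0, 0, -0.005, -0.0085, -0.014, 0, 0, 0, 0, -0.005, -0.0085, -0.014, 0, 0, 0]

```text
clock: 10.9
position: [0.5583, 0.0895, 0.2823]
ee_rot: [-0.213, 0.793, 0.363, 0.44]
contact_force: [-0.1, -0.8, 1.1]
width: -0.0002
```

```bash
python3 -c "
from mv import *
go([-.02,.05,.3],0,90,0)
import h
from rig import imaging
import cv2
for n in ['side']:
  d=imaging.get_image(n);a=d['image'][...,::-1]
  W=h.cloud(d);H=h.hsv(d);m=(H[...,0]>100)&(H[...,0]<125)&(H[...,1]>150)
  p=(W-h.O);bx=p@h.EX;by=p@h.EY;bz=W[...,2]
  k=m&(bx>.08)&(bx<.2)&(abs(by)<.06)&(bz>.13)&(bz<.28)
  c=np.polyfit(bx[k],bz[k],1);print(k.sum(),'lid angle',np.pi-np.arctan(c[0]))
  a=a[120:300,130:400]
  cv2.imwrite(f'pics/{n}11.png',cv2.resize(a,None,fx=2.8,fy=2.8))"
```

```text
t 10.9 pos [0.5583 0.0895 0.2823] box [-0.0132 -0.0297  0.2823] q [-0.57  0.12  2.06  1.16  1.18 -0.47] F [-0.1 -0.8  1.1] w -0.0002
tool axes in box cols
 [[ 0.432  0.587  0.685]
 [ 0.294 -0.81   0.508]
 [ 0.853 -0.018 -0.522]]
shift [ 0.0356 -0.0688  0.0266] rotvec [ 0.466 -0.951 -0.867] deg 78.4
fk err mm [ 0.4  0.  -0.1]
0.2 [-0.45  0.09  1.91  0.91  1.19 -0.34] 0.0
0.4 [-0.31  0.1   1.76  0.66  1.23 -0.22] 0.0
0.6 [-0.15  0.12  1.63  0.42  1.31 -0.14] 0.0
0.8 [ 0.01  0.16  1.51  0.2   1.4  -0.08] 0.0
1.0 [ 0.18  0.22  1.42  0.    1.51 -0.07] 0.0
1284 lid angle 2.004289306050431
```

View pics/side11.png

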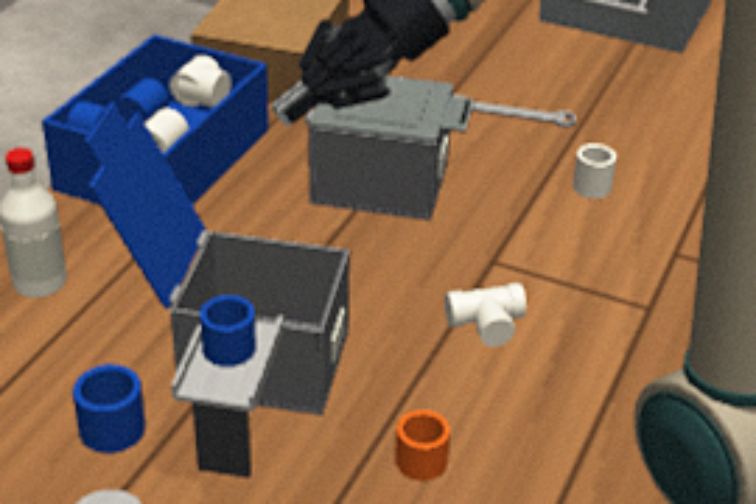

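>>> apply_moves:
  moves: [0, 0.007, 0, -0.004, 0.039, -0.079, -0.072, 0, 0.006, 0, -0.005, 0.039, -0.079, -0.072, 0, 0.006, 0, -0.005, 0.039, -0.079, -0.072, 0, 0, 0, -0.004, 0.039, -0.079, -0.072, 0, 0, 0, 0, 0.039, -0.079, -0.072, 0, 0, 0, 0, 0.039, -0.079, -0.072, 0, 0, 0, 0, 0.039, -0.079, -0.072, 0, 0, 0, 0, 0.039, -0.079, -0.072]

```text
clock: 11.62
position: [0.5412, 0.0805, 0.3093]
ee_rot: [-0.073, 0.714, 0.681, 0.142]
contact_force: [0.3, -0.3, 0.0]
width: -0.0001
```

```bash
python3 -c "
from mv import *
go([0,.15,.3],0,90,0)"
```

```text
t 11.62 pos [0.5412 0.0805 0.3093] box [-0.032  -0.0344  0.3093] q [-0.19  0.14  1.54  0.32  1.43 -0.19] F [ 0.3 -0.3  0. ] w -0.0001
tool axes in box cols
 [[ 0.259  0.95   0.172]
 [ 0.917 -0.298  0.265]
 [ 0.304  0.089 -0.949]]
shift [ 0.1745 -0.0253  0.0633] rotvec [ 0.135 -0.294 -0.287] deg 24.8
fk err mm [ 1.1 -0.2 -0.1]
0.2 [-0.08  0.15  1.52  0.25  1.42 -0.12] 0.0
0.4 [ 0.04  0.17  1.49  0.19  1.43 -0.05] 0.0
0.6 [0.15 0.19 1.45 0.12 1.45 0.01] 0.0
0.8 [0.25 0.23 1.4  0.06 1.48 0.06] 0.0
1.0 [ 0.35  0.27  1.34 -0.    1.53  0.11] 0.0
```

>>> apply_moves:
  moves: [0, 0.02, -0.003, 0.007, 0.017, -0.037, -0.036, 0, 0.02, -0.003, 0.006, 0.017, -0.037, -0.036, 0, 0.02, -0.001, 0.005, 0.017, -0.037, -0.036, 0, 0.022, 0.001, 0.004, 0.017, -0.037, -0.036, 0, 0.022, 0.003, 0.003, 0.017, -0.037, -0.036, 0, 0.022, 0.004, 0.002, 0.017, -0.037, -0.036, 0, 0.022, 0.004, 0.001, 0.017, -0.037, -0.036, 0, 0.022, 0.004, 0, 0.017, -0.037, -0.036]

```text
clock: 12.28
position: [0.5322, 0.2545, 0.3129]
ee_rot: [0.007, 0.615, 0.789, -0.009]
contact_force: [-0.3, -0.5, -0.9]
width: 0.0002
```

```bash
python3 -c "
from mv import *
go([0,.155,.18],0,90,0)
import h
from rig import imaging
import cv2
for n in ['side','scene']:
  d=imaging.get_image(n)
  W=h.cloud(d);H=h.hsv(d);m=(H[...,0]>100)&(H[...,0]<125)&(H[...,1]>150)
  p=(W-h.O);bx=p@h.EX;by=p@h.EY;bz=W[...,2]
  k=m&(abs(bx)<.05)&(by<.19)&(by>.06)&(bz>.118)&(bz<.165)
  print(n,k.sum(),[ (np.percentile(v[k],[1,99])*1000).round(1) for v in (bx,by,bz)])
d=imaging.get_image('wrist');cv2.imwrite('pics/wrist12.png',d['image'][...,::-1])
"
```

```text
t 12.28 pos [0.5322 0.2545 0.3129] box [0.0011 0.1367 0.3129] q [ 0.34  0.27  1.31 -0.02  1.56  0.09] F [-0.3 -0.5 -0.9] w 0.0002
tool axes in box cols
 [[-0.004  1.    -0.005]
 [ 1.     0.004 -0.022]
 [-0.022 -0.005 -1.   ]]
shift [ 0.0212 -0.0003  0.1325] rotvec [-0.005  0.022  0.004] deg 1.3
fk err mm [ 0.4 -0.1  0.2]
0.2 [ 0.35  0.28  1.37 -0.02  1.5   0.1 ] 0.0
0.4 [ 0.35  0.29  1.42 -0.01  1.44  0.11] 0.0
0.6 [ 0.35  0.3   1.46 -0.01  1.38  0.11] 0.0
0.8 [ 0.36  0.32  1.51 -0.    1.32  0.11] 0.0
1.0 [0.36 0.34 1.55 0.   1.26 0.12] 0.0
side 386 [array([-23.6,  21.8]), array([ 85.5, 134.8]), array([118.8, 156.6])]
scene 222 [array([-20.9,  24.3]), array([ 79.1, 125.5]), array([118.5, 159.1])]
```

View pics/wrist12.png

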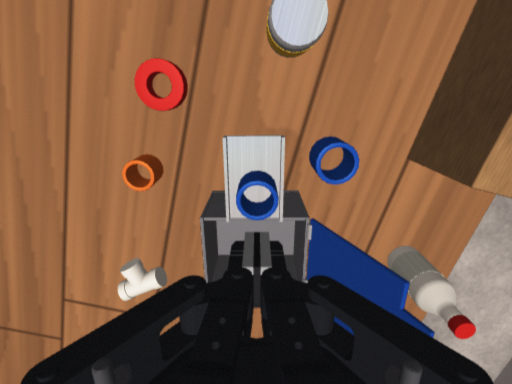

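>>> apply_moves:
  moves: [0, 0.008, 0, 0.01, 0, 0.004, 0, 0, 0.008, 0, 0.015, 0, 0.004, 0, 0, 0.006, 0, 0.018, 0, 0.004, 0, 0, 0, 0, 0.018, 0, 0.004, 0, 0, 0, 0, 0.018, 0, 0.004, 0, 0, 0, 0, 0.018, 0, 0, 0, 0, 0, 0, 0.018, 0, 0, 0, 0, 0, 0, 0.015, 0, 0, 0]

```text
clock: 13.1
position: [0.5234, 0.2676, 0.1779]
ee_rot: [-0.003, 0.621, 0.784, 0.001]
contact_force: [0.3, 0.6, -0.0]
width: 0.0
```

```bash
python3 -c "
from mv import *
go([0,.16,.121],0,90,0)
from rig import imaging
import cv2
d=imaging.get_image('side');a=d['image'][180:320,140:320,::-1];cv2.imwrite('pics/side13.png',cv2.resize(a,None,fx=4,fy=4))
"
```

```text
t 13.1 pos [0.5234 0.2676 0.1779] box [-0.0044  0.1516  0.1779] q [0.35 0.33 1.56 0.01 1.25 0.12] F [ 0.3  0.6 -0. ] w 0.0
tool axes in box cols
 [[ 0.013  1.    -0.001]
 [ 1.    -0.013  0.006]
 [ 0.006 -0.001 -1.   ]]
shift [0.0081 0.0043 0.0569] rotvec [-0.001 -0.006 -0.013] deg 0.8
fk err mm [-0.5 -0.4  0.1]
0.2 [0.35 0.34 1.58 0.01 1.23 0.12] 0.0
0.4 [0.36 0.35 1.59 0.   1.2  0.12] 0.0
0.6 [0.36 0.36 1.6  0.   1.18 0.12] 0.0
0.8 [0.36 0.37 1.62 0.   1.15 0.12] 0.0
1.0 [ 0.37  0.39  1.63 -0.    1.13  0.13] 0.0
```

View pics/side13.png

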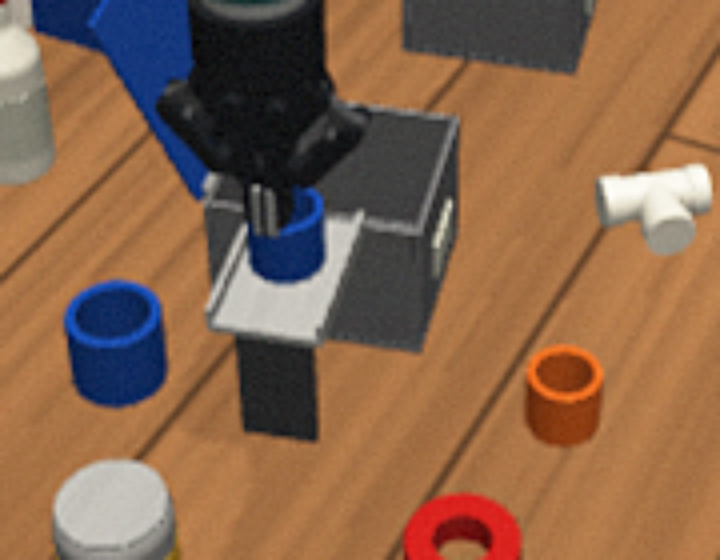

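>>> apply_moves:
  moves: [0, 0.006, 0.002, 0, 0, 0, 0, 0, 0.006, 0.002, 0, 0, 0, 0, 0, 0.001, 0.001, 0.012, 0, 0, 0, 0, 0, 0, 0.012, 0, 0, 0, 0, 0, 0, 0.012, 0, 0, 0, 0, 0, 0, 0.012, 0, 0, 0, 0, 0, 0, 0.006, 0, 0, 0, 0, 0, 0, 0.002, 0, 0, 0]

```text
clock: 13.82
position: [0.5264, 0.2814, 0.1233]
ee_rot: [-0.003, 0.625, 0.78, 0.004]
contact_force: [-0.4, 0.6, 0.7]
width: 0.0003
```

```bash
python3 -c "
from mv import *
go([0,.09,.121],0,90,0,False)
from rig import imaging
import cv2
d=imaging.get_image('side');a=d['image'][180:320,140:320,::-1];cv2.imwrite('pics/side14.png',cv2.resize(a,None,fx=4,fy=4))
"
```

```text
t 13.82 pos [0.5264 0.2814 0.1233] box [0.0019 0.1642 0.1233] q [0.37 0.38 1.63 0.01 1.13 0.14] F [-0.4  0.6  0.7] w 0.0003
tool axes in box cols
 [[ 0.023  1.     0.004]
 [ 1.    -0.023  0.01 ]
 [ 0.01   0.003 -1.   ]]
shift [-0.0743 -0.0002  0.0016] rotvec [ 0.003 -0.01  -0.023] deg 1.5
fk err mm [-1.  -0.6  0.1]
```

View pics/side14.png

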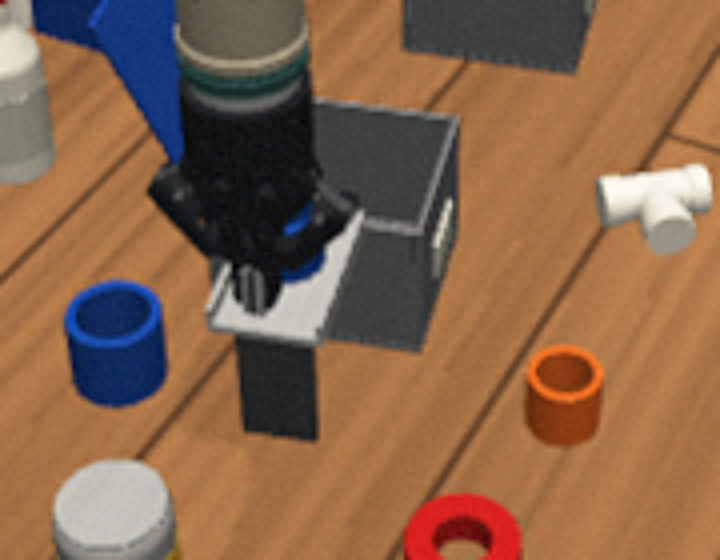

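>>> apply_moves:
  moves: [0, -0.007, 0, 0, 0, 0, -0.003, 0, -0.007, 0, 0, 0, 0, -0.003, 0, -0.007, 0, 0, 0, 0, -0.003, 0, -0.007, 0, 0, 0, 0, -0.003, 0, -0.007, 0, 0, 0, 0, -0.003, 0, -0.007, 0, 0, 0, 0, -0.003, 0, -0.007, 0, 0, 0, 0, 0, 0, -0.007, 0, 0, 0, 0, 0]

```text
clock: 14.53
position: [0.5426, 0.223, 0.127]
ee_rot: [-0.001, 0.618, 0.786, 0.008]
contact_force: [0.0, 1.4, 0.6]
width: -0.0002
```

```bash
cat > look.py <<'E'
import sys
from mv import *
from rig import imaging
import cv2
go([0,.075,.121],0,90,0,False)
k=sys.argv[1]
d=imaging.get_image('side');a=cv2.resize(d['image'][180:320,140:320],None,fx=2.2,fy=2.2)
d=imaging.get_image('scene');b=cv2.resize(d['image'][90:230,220:400],None,fx=2.2,fy=2.2)
cv2.imwrite(f'pics/both{k}.png',np.hstack([a,b])[...,::-1])
E
python3 look.py 15
```

```text
t 14.53 pos [0.5426 0.223  0.127 ] box [0.0036 0.1037 0.127 ] q [0.26 0.36 1.65 0.01 1.12 0.02] F [0.  1.4 0.6] w -0.0002
tool axes in box cols
 [[ 0.003  1.     0.011]
 [ 1.    -0.003  0.012]
 [ 0.012  0.011 -1.   ]]
shift [-0.0288 -0.0036  0.0057] rotvec [ 0.011 -0.012 -0.003] deg 0.9
fk err mm [-1.  -0.4  0.1]
```

View pics/both15.png

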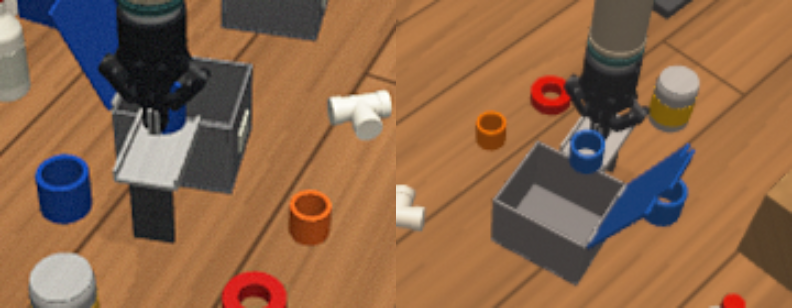

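>>> apply_moves:
  moves: [0, -0.006, -0.0005, 0.001, 0, 0, 0, 0, -0.006, -0.0005, 0.001, 0, 0, 0, 0, -0.006, -0.0005, 0.001, 0, 0, 0, 0, -0.006, -0.0005, 0.001, 0, 0, 0, 0, -0.006, -0.0005, 0.001, 0, 0, 0, 0, -0.005, 0, 0.001, 0, 0, 0, 0, 0, 0, 0, 0, 0, 0, 0, 0, 0, 0, 0, 0, 0]

```text
clock: 15.3
position: [0.549, 0.1839, 0.1194]
ee_rot: [-0.001, 0.618, 0.786, 0.007]
contact_force: [0.5, -0.9, -0.0]
width: -0.0001
```

```bash
python3 look.py 16
```

```text
t 15.3 pos [0.549  0.1839 0.1194] box [0.0004 0.0641 0.1194] q [ 0.2   0.36  1.68  0.01  1.1  -0.05] F [ 0.5 -0.9 -0. ] w -0.0001
tool axes in box cols
 [[ 0.004  1.     0.01 ]
 [ 1.    -0.005  0.011]
 [ 0.011  0.01  -1.   ]]
shift [ 0.0109 -0.0005 -0.0015] rotvec [ 0.01  -0.011 -0.004] deg 0.9
fk err mm [-1.  -0.4  0.1]
```

View pics/both16.png

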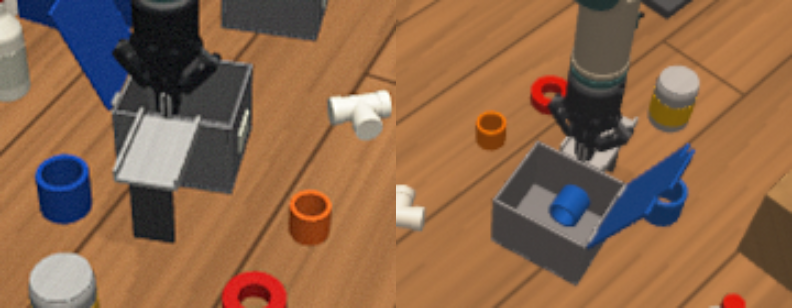

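The scene view (right half) shows the coupling lying in the box at about (569,205), with the lid still leaning back. I raise the tool clear and let things settle.

>>> apply_moves:
  moves: [0, 0.005, 0, -0.012, 0, 0, 0, 0, 0.005, 0, -0.015, 0, 0, 0, 0, 0.005, 0, -0.015, 0, 0, 0, 0, 0.005, 0, -0.015, 0, 0, 0, 0, 0.005, 0, -0.015, 0, 0, 0, 0, 0, 0, -0.015, 0, 0, 0, 0, 0, 0, -0.01, 0, 0, 0, 0, 0, 0, 0, 0, 0, 0]

```text
clock: 16.07
position: [0.5405, 0.2106, 0.2197]
ee_rot: [-0.003, 0.617, 0.787, 0.006]
contact_force: [-0.1, -0.2, 1.4]
width: -0.0004
```

```bash
python3 look.py 17
python3 - <<'E'
import h,numpy as np,time
from rig import imaging
for n in ['scene','scene','side']:
  d=imaging.get_image(n);W=h.cloud(d);H=h.hsv(d);m=(H[...,0]>95)&(H[...,0]<130)&(H[...,1]>120)
  p=W-h.O;bx=p@h.EX;by=p@h.EY;bz=W[...,2]
  k=m&(abs(bx)<.068)&(abs(by)<.058)&(bz<.1)
  if k.sum()>5: print(n,k.sum(),[(np.percentile(v[k],[2,50,98])*1000).round(1) for v in (bx,by,bz)])
  k=m&(bx>.08)&(bx<.2)&(abs(by)<.06)&(bz>.13)&(bz<.28)
  print('lid',np.pi-np.arctan(np.polyfit(bx[k],bz[k],1)[0]))
E
```

```text
t 16.07 pos [0.5405 0.2106 0.2197] box [-0.0015  0.0921  0.2197] q [ 0.24  0.29  1.52  0.01  1.33 -0.  ] F [-0.1 -0.2  1.4] w -0.0004
tool axes in box cols
 [[ 0.001  1.     0.006]
 [ 1.    -0.001  0.012]
 [ 0.012  0.006 -1.   ]]
shift [-0.0183  0.0009  0.0985] rotvec [ 0.006 -0.012 -0.001] deg 0.8
fk err mm [-0.1 -0.2  0. ]
scene 237 [array([-18.3,   4.4,  25.2]), array([12.4, 29.1, 55.8]), array([ 9.6, 46.9, 56.5])]
lid 2.0126436407862025
scene 239 [array([-18.6,   4.1,  25.2]), array([12.4, 28.3, 55.3]), array([ 8.1, 46.8, 55.7])]
lid 2.012708535371485
lid 2.003658662857827
```

View pics/both17.png

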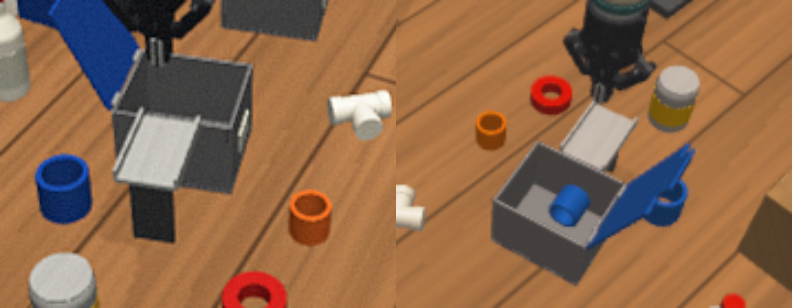

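```bash
python3 -c "
from rig import workorder
print(workorder.sign_off())"
```

```text
the job is handed in; nothing more can be done
None
```

The blue coupling is in the blue-lidded box, the lid is standing open on its own, and I handed the job in just after 16 s of the 54 s allowed. No verdict is reported.

**What I did:** I flipped the lid with shut fingertips under its lip, up and over onto its stop. I then pushed the coupling along the shelf from its outer end until it dropped over the rim.

**Last checks:**
- **Lid:** it measured about 2.0 rad from both fixed cameras, with the arm clear of it.
- **Coupling:** it was lying on its side on the box floor. Its centre was near x ≈ 4 mm, y ≈ 34 mm in the box frame, and its top about 56 mm up. Two successive scene pictures agreed to within about 1 mm, apart from a few of the lowest measured points.
- **Bystanders and grey lid:** the grey lid looked shut in the last picture that showed it, taken just after the lid flip. The tee, tape roll and can looked unmoved in the last pictures. The wrench and white coupling last appeared, unmoved, just after the flip. I checked all of these by eye only.

**What went wrong:** on the first approach a gripper knuckle appeared to touch the corner of the lip, at about 37 N against the 40 N limit. Nothing visibly moved. I backed off and came in again from a different angle without contact. My model of the box pose was within a few millimetres of where its outline appeared in the pictures.

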